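# Mount the header panel on the display rail

## Robot

A 7-joint arm with a two-finger parallel gripper is mounted at the origin on a cart in front of the work surface, level with it; the furniture and walls round the work are solid. World frame = base frame: x ahead of the robot, y to its left, z up, the work surface at z = 0. Lengths are in m, angles in rad, forces in N, time in s.
With the tool pointing down it reaches from about 0.4 to 0.85 m from the base axis. Payload 10.4 kg.
Tool frame: the origin (TCP) lies at the centre of the arm's flange, where the gripper is bolted on; the fingertips stand 173 mm ahead of it and the grasp point (between the pads) lies 155 mm ahead of it; z points along the fingers, y is the line along which they close (so a half turn about z gives the same grasp; the last joint's range is limited). The gripper opens to 85 mm and grips with 20 to 120 N. Pads are 22 mm wide; open, the fingers measure 114 mm over their backs; the gripper's body (76 mm by 85 mm) begins 54 mm behind the grasp point. The pads swing forward as they close: fully open they stand 13 mm farther back than shut.
Start: joints at [1.173, 0.332, -0.065, 1.46, 0.022, 1.35, -0.088], TCP at [0.229, -0.582, 0.405] pointing down, gripper open.
Joint ranges: [-2.6, 2.6], [-0.5, 2.12], [-1.47, 1.34], [0.16, 2.42], [-1.27, 4.41], [0.06, 2.06], [-2.6, 2.6]. Speed limits (rad/s): [2.22, 2.22, 2.79, 2.79, 3.14, 3.14, 3.14].

## Interface

Orientations are given as a unit quaternion [x, y, z, w].
In Python, from workcell import manip, viewer, finder gives the robot as it stands.
- The arm moves only by the tool arm_command, never from a script. Its argument "plan" is a list of rows, each an object with "dp": the shift along the tool's x, y, z in mm, a list of three; "spin": the turn about the tool's z in rad. A call has 1 to 5 rows; each row shifts and turns the commanded pose from where the row before left it, along the tool's axes as they then stand; what a row does not reach is not made up. A row lasts 1/10 s, in which the tool goes at most 50 mm and 8.59 degrees, less where a joint would pass 70% of its speed; a pose out of reach is approached as far as the arm can. A call is refused whole if a number of a shift passes 50 or a number of a turn 0.15, either way. A call with a gripper value outside its range is refused whole. "grip" is the closure, from -1 (fully open) to 1 (shut), set as the call begins (left out, the last holds). The fingers move at their own pace and stop on an object; "newtons" is the grip in N (left out, the last holds). Time passes only in rows, so rows that do not move let the fingers close. It gives the time, the measured TCP pose, the force, the opening and the grip force at its end, in the units of the state.
- manip.get_obs(): the state, without advancing time (a new reading comes with each control period).
- viewer.camera(name): name is "scene" or "top" or "wrist"; returns the picture (384x512x3 uint8, blue, green, red); there is no depth.
- viewer.camera_params(name): a dict with "vertical_fov" (degrees; the focal length in pixels is half the picture's height over the tangent of half this angle, whatever the lens; pixels are square), "cx", "cy" (the principal point, pixels), "R" (3x3) and "t" (3): a world point X has camera coordinates R X + t; the wrist camera has in their place "T_tool_cam" (4x4, takes a point from camera to tool coordinates, whose origin is the TCP and whose axes are the flange's). Camera axes: x right, y down, z forward; pixel columns grow to the right and rows downward; lengths in m; the calibration is good to about 2 mm. A picture is of the moment at which its call begins: read the wrist's pose just before it. camera_params takes no time and is no camera call.
- manip.hand_in(): hands the job in; it is judged then, once.
Trained networks look in the newest picture that a camera, given by its name, has taken for a name from the list of things; names that differ only in an ending like _2 or _b are one class to them, and where a whole thing is asked for, a point or a joint stands for the part that bears it (a point fixed in the world has none). Each returns a list of dicts, best first, with "score" (0 to 1); they miss things now and then, are a little off and sometimes report something else, mostly with a low value. They report only what shows in the picture. A call takes as long as a camera call.
- finder.find_in(camera, thing): "position" ([x, y, z] in m, in world coordinates, good to about 4 mm: the middle of the surface that is visible of it).
The state is a dict: "clock": time; "joint_pos": joint angles; "joint_velocities": joint speeds; "tau": joint torques, N m; "position": TCP position; "ee_rot": TCP orientation; "ft_force": force on the tool from outside, world axes, zero at the start; "torque": the same for the moment, N m; "grip_width": opening from 0.0 (shut) to 1.0 (fully open); "grasp_force": force on a finger pad.
Only numpy, scipy, OpenCV 4.12 (cv2) and the standard library are available. Lean on these libraries where they do the work, as an engineer would, in place of code of your own. Each camera call takes 0.05 s, during which the arm holds its last target. There are 200 camera calls.

## Task

Get the counter's header panel mounted: work the tight rubber bungs out of the display rail (one to three of them) and put them in the parts tray, slide the panel up out of its slotted holder and lay its ledge flat on the rail, board hanging down in front on the side towards you, with the three slots of the ledge over the three slots of the rail. Then pass the three thumbscrews down through ledge and rail, one at each slot, fully home until the flange sits on the ledge, and lock each with a quarter turn so that its lug lies across the slot. Do it in that order, and do not knock over or shift the round tin or the red ballotin.

Things in the scene. Friction and masses are not known exactly. Their poses are not given: they have to be found in the camera images.
- rail: Display rail, fixed (mm): aluminium plate, x -40 (front, to the robot) to 28, y -95 to 95, 8 thick, top at z = 90, on dark wooden end legs 8 thick at y = +-91 with feet 22 wide, 80 long, 6 high. Origin on the counter, at the middle one of its three through-slots, which lie at (0, +60), (0, 0) and (0, -60), each 20 long along y, 11 wide along x.
- rail_hole_l (a point): Centre of the rail's slot at its +y end, at the plate top (90 mm above the counter). Axes as the rail. Under each slot, 16 to 26 mm below the plate top, two spring pads pinch the bung along x with about 7 N each; they lie below the reach of the thumbscrews.
- rail_hole_m (a point): Centre of the rail's middle slot, at the plate top. Axes as the rail.
- rail_hole_r (a point): Centre of the rail's slot at its -y end, at the plate top. Axes as the rail.
- holder: Slotted wooden holder, fixed: 62 mm high, 196 mm along y, x from -22 to +79 mm. Slot 9 mm wide (x = -4.5 to 4.5), 176 mm long (y), open upward, floor at z = 8 mm. Origin on the counter under the slot's centre. The panel starts upright in it: board in the slot, ledge lying on its top, panel origin 12 mm above the counter.
- panel: Header panel, loose, about 0.25 kg (mm). Upright light-wood board 6 (x) x 170 (y) x 92 (z), brass strip on its front (-x); behind it a steel ledge 6 thick, x 3 to 68, full width, underside at z = 50. Origin: middle of the board's lower edge. Centre of mass about 14 behind the board. Grip the board's top edge, which stands 36 above the ledge.
- panel_hole_l (a point): Centre of the ledge's slot at +y, (45, 60, 50) mm in the panel's frame, at the ledge's underside; slot 22 mm along y, 13 mm along x. Axes as the panel. When it is mounted, the board hangs about 2 mm in front of the rail plate, the panel's origin 40 mm above the counter.
- panel_hole_m (a point): Centre of the ledge's middle slot, (45, 0, 50) mm in the panel's frame, else the same.
- panel_hole_r (a point): Centre of the ledge's slot at -y, (45, -60, 50) mm in the panel's frame, else the same.
- bung_l: Black rubber bung (30 g) pressed into the rail's +y slot; may be absent. Origin: centre of its flange's underside, on the rail. Flange 30 mm across, 4 mm thick; round head 22 mm across, z = 4 to 28 mm; shank 8 (x) x 17 (y) mm, down to z = -30. A straight pull takes about 15 N, less when rocked 3 to 6 degrees side to side while pulled; free once raised 30 mm.
- bung_m: The same in the rail's middle slot; may be absent.
- bung_r: The same in the rail's -y slot; may be absent.
- tray: Parts tray, loose, dark wood, open-topped, 130 x 130 x 28 mm outside, walls and floor 4 mm. Origin: centre of its underside. The bungs go into it, in any position.
- stand: Wooden screw stand, fixed, 50 (x) x 160 (y) x 32 mm, three round holes 21 mm across and 27 mm deep at y = +52, 0 and -52 mm, a thumbscrew in each. Origin on the counter under its centre.
- screw_a: Brass thumbscrew, loose, 50 g, upright in the stand. Origin: centre of the underside of its flange (28 mm across, 4 thick), on the stand's top. Above it a paddle 24 mm wide along its x, 9 thick along its y, z = 4 to 32: grip across the 9. Below, a shank 8 across, 18 long, then a cross lug 16 along its x, 6 along y, z = -23 to -18. The lug passes a slot only when it lies along it.
- screw_b: The second thumbscrew, the same as screw_a.
- screw_c: The third thumbscrew, the same as screw_a.
- screw_a_lug (a point): Centre of screw_a's cross lug, 20.5 mm below its origin. Axes as the screw. With the screw home (flange on the ledge, screw origin 6 mm above the rail plate's top) the lug clears the plate's underside by 4 mm; a quarter turn either way locks it.
- screw_b_lug (a point): Centre of screw_b's cross lug, 20.5 mm below its origin. Axes as the screw.
- screw_c_lug (a point): Centre of screw_c's cross lug, 20.5 mm below its origin. Axes as the screw.
- tin: Bystander: round sweet tin, 69 mm across, 42 mm high. Origin: centre of its underside. Leave alone.
- ballotin: Bystander: small red gift box with a bow, 50 x 60 x 68 mm. Origin: centre of its underside. Leave alone.

How it is judged:
On the way, in this order (a step that is already met when the one before it is completed fails the run):
1. every bung that was there is in the parts tray (x of bung_l in the frame of tray between -0.065 and 0.065 m and y of bung_l in the frame of tray between -0.065 and 0.065 m and z of bung_l in the frame of tray between 0 and 0.05 m and x of bung_m in the frame of tray between -0.065 and 0.065 m and y of bung_m in the frame of tray between -0.065 and 0.065 m and z of bung_m in the frame of tray between 0 and 0.05 m and x of bung_r in the frame of tray between -0.065 and 0.065 m and y of bung_r in the frame of tray between -0.065 and 0.065 m and z of bung_r in the frame of tray between 0 and 0.05 m), for 0.2 s.
2. the panel's ledge lies flat on the rail with both pairs of slots in line (horizontal distance between panel_hole_l and rail_hole_l below 0.004 m and z of panel_hole_l in the frame of rail_hole_l between -0.003 and 0.003 m and horizontal distance between panel_hole_m and rail_hole_m below 0.004 m and z of panel_hole_m in the frame of rail_hole_m between -0.003 and 0.003 m and horizontal distance between panel_hole_r and rail_hole_r below 0.004 m and z of panel_hole_r in the frame of rail_hole_r between -0.003 and 0.003 m), for 0.2 s.
At the end, for the whole second after the job is handed in: Every bung in the tray; ledge flat on the rail (3 mm), each pair of slots within 4 mm; at each slot one thumbscrew home (3 mm), within 5 mm of the slot centre, its lug within 25 degrees of square across the slot; all at rest (all of step 1 and all of step 2 and ((horizontal distance between screw_a_lug and rail_hole_l below 0.005 m and z of screw_a_lug in the frame of rail_hole_l between -0.018 and -0.0115 m and angle between the x axis of screw_a and the x axis of rail, either way round below 0.45 rad) or (horizontal distance between screw_b_lug and rail_hole_l below 0.005 m and z of screw_b_lug in the frame of rail_hole_l between -0.018 and -0.0115 m and angle between the x axis of screw_b and the x axis of rail, either way round below 0.45 rad) or (horizontal distance between screw_c_lug and rail_hole_l below 0.005 m and z of screw_c_lug in the frame of rail_hole_l between -0.018 and -0.0115 m and angle between the x axis of screw_c and the x axis of rail, either way round below 0.45 rad)) and ((horizontal distance between screw_a_lug and rail_hole_m below 0.005 m and z of screw_a_lug in the frame of rail_hole_m between -0.018 and -0.0115 m and angle between the x axis of screw_a and the x axis of rail, either way round below 0.45 rad) or (horizontal distance between screw_b_lug and rail_hole_m below 0.005 m and z of screw_b_lug in the frame of rail_hole_m between -0.018 and -0.0115 m and angle between the x axis of screw_b and the x axis of rail, either way round below 0.45 rad) or (horizontal distance between screw_c_lug and rail_hole_m below 0.005 m and z of screw_c_lug in the frame of rail_hole_m between -0.018 and -0.0115 m and angle between the x axis of screw_c and the x axis of rail, either way round below 0.45 rad)) and ((horizontal distance between screw_a_lug and rail_hole_r below 0.005 m and z of screw_a_lug in the frame of rail_hole_r between -0.018 and -0.0115 m and angle between the x axis of screw_a and the x axis of rail, either way round below 0.45 rad) or (horizontal distance between screw_b_lug and rail_hole_r below 0.005 m and z of screw_b_lug in the frame of rail_hole_r between -0.018 and -0.0115 m and angle between the x axis of screw_b and the x axis of rail, either way round below 0.45 rad) or (horizontal distance between screw_c_lug and rail_hole_r below 0.005 m and z of screw_c_lug in the frame of rail_hole_r between -0.018 and -0.0115 m and angle between the x axis of screw_c and the x axis of rail, either way round below 0.45 rad)) and linear speed of each of panel, screw_a, screw_b, screw_c, tray, bung_l, bung_m, bung_r below 0.03 m/s); the robot touches nothing.
It fails at once if the round tin is shifted more than 3 cm or tipped (distance of tin from where it was at the start of the episode above 0.03 m or angle between tin's own z axis and vertical above 0.5 rad).
It fails at once if the red ballotin is shifted more than 3 cm or tipped (distance of ballotin from where it was at the start of the episode above 0.03 m or angle between ballotin's own z axis and vertical above 0.5 rad).
Of bung_l, bung_m, bung_r only 1 to 3 are there at a start; the rules pass over those that are not, and their reading is None.
At some moment in a run one of tray may be knocked a few centimetres aside while the robot is not near it.
It also fails if it takes over 210 s, if anything falls off the work surface, if the arm or the gripper's body presses on something with over 40 N, if the wrist force passes 120 N, or if a joint passes its speed limit or range.

## Working session

There is one attempt and no reset: what is moved stays moved. The work goes in short steps, Python scripts to look and compute and a tool call to move; the robot and the scene stay as the last step left them, time stands still between calls to the robot, and variables do not carry over. Pictures are saved under pics/ and viewed, at most 14 in all, crops included, and the job is handed in when it is done.

Besides the shell and the picture viewer there is one more tool, called by a JSON object that holds its "api" and its "payload", one argument or row to a line. arm_command: Moves the arm, as the interface text tells. Its arguments: {"type":"object","properties":{"plan":{"type":"array","items":{"type":"object","properties":{"dp":{"type":"array","items":{"type":"number"}},"spin":{"type":"number"}}}},"grip":{"type":"number"},"newtons":{"type":"number"}},"required":["plan"]}

```bash
mkdir -p pics; cat > h.py <<'E'
import numpy as np, cv2
from scipy.spatial.transform import Rotation as Ro
from workcell import manip, viewer, finder
def K(p): 
    f=192/np.tan(np.radians(p["vertical_fov"])/2); return np.array([[f,0,p["cx"]],[0,f,p["cy"]],[0,0,1]])
def cam(n):
    o=manip.get_obs(); p=viewer.camera_params(n); im=viewer.camera(n)
    if n=="wrist":
        T=np.array(p["T_tool_cam"]); Rt=Ro.from_quat(o["ee_rot"]).as_matrix()
        Rc=Rt@T[:3,:3]; c=Rt@T[:3,3]+np.array(o["position"])
        R=Rc.T; t=-R@c
    else: R=np.array(p["R"]); t=np.array(p["t"])
    return im,(K(p),R,t)
def toz(C,uv,z):
    k,R,t=C; d=R.T@np.linalg.inv(k)@np.array([uv[0],uv[1],1.]); c=-R.T@t
    return c+d*(z-c[2])/d[2]
def proj(C,X):
    k,R,t=C; q=k@(R@np.array(X)+t); return q[:2]/q[2]
E
python3 - <<'E'
from h import *
for n in ["scene","top"]:
    im,C=cam(n); cv2.imwrite(f"pics/{n}0.png",im)
    print(n,"cam at",(-C[1].T@C[2]).round(3))
    for th in ["rail","holder","panel","bung_l","tray","stand","screw_a","tin","ballotin"]:
        print(th,[(np.round(d["position"],3).tolist(),round(d["score"],2)) for d in finder.find_in(n,th)[:4]])
print(manip.get_obs())
E
```

```text
scene cam at [ 0.055 -0.902  0.601]
rail [([0.638, -0.122, 0.064], 0.73)]
holder [([0.437, 0.245, 0.036], 0.58)]
panel [([0.464, 0.315, 0.068], 0.75)]
bung_l []
tray [([0.521, -0.255, 0.042], 0.58), ([0.391, -0.017, 0.021], 0.38)]
stand [([0.512, -0.359, 0.034], 0.92)]
screw_a [([0.525, -0.305, 0.05], 0.67), ([0.526, -0.365, 0.046], 0.49), ([0.639, -0.121, 0.066], 0.27)]
tin [([0.334, 0.152, 0.038], 0.9)]
ballotin [([0.708, -0.262, 0.041], 0.86)]
top cam at [0.373 0.009 1.252]
rail [([0.618, -0.026, 0.089], 0.84), ([0.469, 0.341, 0.07], 0.63)]
holder [([0.449, 0.318, 0.063], 0.7), ([0.332, 0.173, 0.041], 0.53), ([0.521, -0.249, 0.044], 0.31)]
panel [([0.468, 0.335, 0.065], 0.75), ([0.521, -0.248, 0.042], 0.37)]
bung_l [([0.332, 0.178, 0.043], 0.72), ([0.62, -0.03, 0.088], 0.67), ([0.623, -0.033, 0.118], 0.54), ([0.523, -0.249, 0.048], 0.32)]
tray [([0.452, -0.083, 0.005], 0.74)]
stand [([0.528, -0.295, 0.031], 0.7)]
screw_a [([0.518, -0.245, 0.047], 0.59), ([0.528, -0.3, 0.052], 0.54)]
tin [([0.335, 0.178, 0.038], 0.91)]
ballotin [([0.715, -0.246, 0.052], 0.76), ([0.471, 0.334, 0.065], 0.47)]
{'clock': 1.0, 'joint_pos': array([ 1.17341849,  0.33217361, -0.06468373,  1.46009899,  0.02157555,
        1.34988257, -0.08849238]), 'joint_velocities': array([ 0.00163816,  0.00017359, -0.000381  ,  0.00068674, -0.00033131,
       -0.00261588,  0.0005169 ]), 'tau': array([ 2.50512467e-04, -6.25235295e+01,  4.90897754e-02, -3.91837013e+01,
        1.64723711e-02,  1.77024791e-03, -4.60043157e-05]), 'position': array([ 0.22880257, -0.58161924,  0.40475444]), 'ee_rot': array([9.82494933e-01, 1.86289296e-01, 3.16480952e-05, 5.97254692e-05]), 'ft_force': array([ 1.00893068, -0.38708643, -0.95101221]), 'torque': array([ 0.01099154, -0.0652599 ,  0.04314176]), 'grasp_force': 0.0, 'grip_width': 1.0004688848663323}
```

```bash
python3 -c "
import cv2
for n in ['scene','top']:
    cv2.imwrite(f'pics/{n}1.png',cv2.resize(cv2.imread(f'pics/{n}0.png'),(800,600),interpolation=2))"
```

```text
(no output)
```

View pics/top1.png

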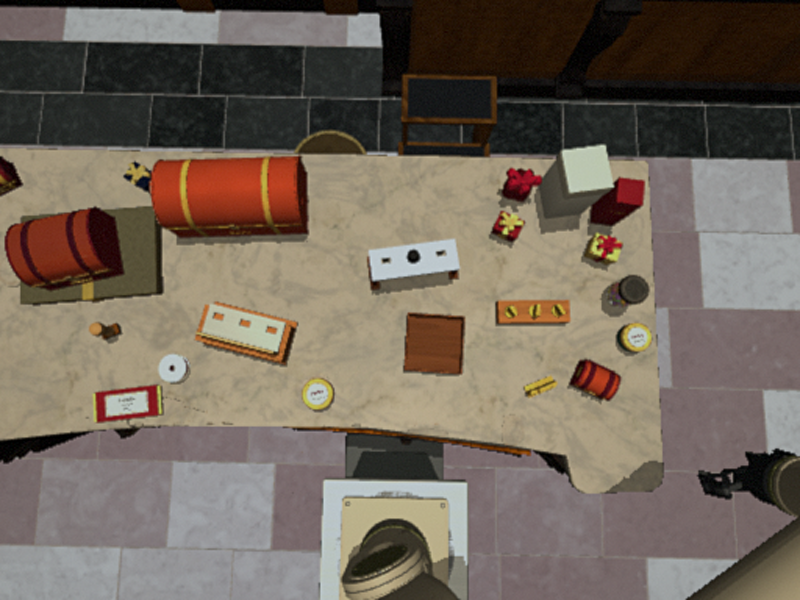

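View pics/scene1.png

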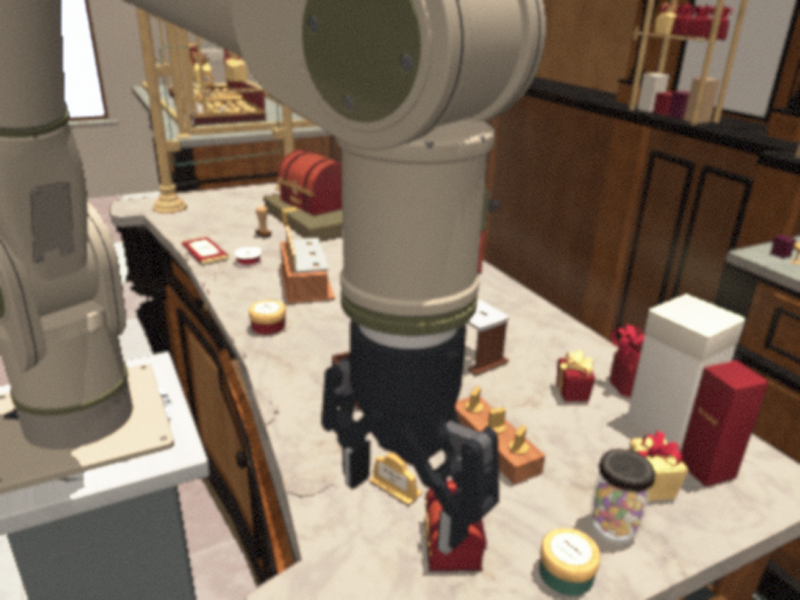

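The top view (800×600) shows the rail at (413,262), with a black bung only in its middle slot at (413,256). The tray is at (435,343), the stand with three screws at (533,312), the holder and panel at (246,333), the tin at (318,394), and the ballotin at (508,225).

```bash
cat >> h.py <<'E'
def yaw(o=None):
    o=o or manip.get_obs(); x=Ro.from_quat(o["ee_rot"]).as_matrix()[:,0]; return np.arctan2(x[1],x[0])
def go(pos,th,start=None):
    """print rows to TCP pos, tool-x yaw th (spin about tool z(down) = -yaw)"""
    if start is None: o=manip.get_obs(); p=np.array(o["position"]); a=yaw(o)
    else: p=np.array(start[0]); a=start[1]
    d=np.array(pos)-p; sp=-((th-a+np.pi)%(2*np.pi)-np.pi)
    n=int(max(np.ceil(np.linalg.norm(d)/48),np.ceil(abs(sp)/.148),1))
    out=[]
    for i in range(n):
        step=(np.array(pos)-p)/(n-i); c,s=np.cos(a),np.sin(a)
        l=np.round([step[0]*c+step[1]*s, step[0]*s-step[1]*c, -step[2]],4)*1000
        l=np.round(l,1); q=round(-((th-a+np.pi)%(2*np.pi)-np.pi)/(n-i),3)
        out.append('{"dp":%s,"spin":%s}'%(l.tolist(),q))
        l=l/1000; p=p+np.array([l[0]*c+l[1]*s,l[0]*s-l[1]*c,-l[2]]); a-=q
    for i in range(0,n,5): print("["+",".join(out[i:i+5])+"]")
    return (p,a)
E
sed -i 's/\*1000$/*1000/' h.py
python3 - <<'E'
from h import *
p=viewer.camera_params("wrist"); print(np.round(p["T_tool_cam"],3),p["vertical_fov"],yaw())
# view pose: camera center over rail
T=np.array(p["T_tool_cam"]); th=0.1
c,s=np.cos(th),np.sin(th); off=np.array([[c,s],[s,-c]])@T[:2,3]
tgt=np.array([.62,-.03])-off; print(tgt); 
print(go([*tgt,.42],th))
E
```

```text
[[ 0.001 -0.959 -0.283  0.073]
 [ 1.     0.001 -0.001  0.001]
 [ 0.001 -0.283  0.959  0.03 ]
 [ 0.     0.     0.     1.   ]] 70.10765871490531 0.37476793661274505
[ 0.54743112 -0.03617707]
[{"dp":[248.1, -195.5, -7.6],"spin":0.137},{"dp":[219.1, -227.5, -7.6],"spin":0.138}]
(array([ 0.54747043, -0.03616472,  0.41995444]), np.float64(0.09976793661274502))
```

```bash
sed -i 's|norm(d)/48|norm(d)/.048|' h.py
python3 - <<'E'
from h import *
go([.61,-.03,.42],.1)
E
```

```text
[{"dp":[39.8, -26.7, -1.1],"spin":0.02},{"dp":[39.2, -27.5, -1.1],"spin":0.02},{"dp":[38.7, -28.3, -1.1],"spin":0.02},{"dp":[38.1, -29.0, -1.1],"spin":0.02},{"dp":[37.5, -29.8, -1.1],"spin":0.019}]
[{"dp":[36.9, -30.5, -1.1],"spin":0.02},{"dp":[36.3, -31.2, -1.1],"spin":0.019},{"dp":[35.7, -31.9, -1.1],"spin":0.02},{"dp":[35.1, -32.6, -1.1],"spin":0.019},{"dp":[34.4, -33.3, -1.1],"spin":0.02}]
[{"dp":[33.8, -34.0, -1.1],"spin":0.019},{"dp":[33.1, -34.6, -1.0],"spin":0.02},{"dp":[32.4, -35.3, -1.1],"spin":0.019},{"dp":[31.7, -35.8, -1.0],"spin":0.02}]
```

{"api": "arm_command", "payload": {
  "plan": [
    {"dp":[40,-27,-1],"spin":0.02},
    {"dp":[39,-27,-1],"spin":0.02},
    {"dp":[39,-28,-1],"spin":0.02},
    {"dp":[38,-29,-1],"spin":0.02},
    {"dp":[37,-30,-1],"spin":0.02}
  ]
}}

```text
clock: 1.5
position: [0.3656, -0.3831, 0.41]
ee_rot: [0.991, 0.137, 0.0, 0.0]
ft_force: [1.2, -0.9, 0.7]
grip_width: 0.998
grasp_force: 0.0
```

{"api": "arm_command", "payload": {
  "plan": [
    {"dp":[37,-30,-1],"spin":0.02},
    {"dp":[36,-31,-1],"spin":0.02},
    {"dp":[36,-32,-1],"spin":0.02},
    {"dp":[35,-33,-1],"spin":0.02},
    {"dp":[34,-33,-1],"spin":0.02}
  ]
}}

```text
clock: 2.0
position: [0.5018, -0.1869, 0.4151]
ee_rot: [0.996, 0.087, 0.0, 0.0]
ft_force: [0.7, -0.2, -0.3]
grip_width: 0.998
grasp_force: 0.0
```

{"api": "arm_command", "payload": {
  "plan": [
    {"dp":[34,-34,-1],"spin":0.02},
    {"dp":[33,-35,-1],"spin":0.02},
    {"dp":[32,-35,-1],"spin":0.02},
    {"dp":[32,-36,-1],"spin":0.02},
    {"dp":[0,0,0],"spin":0}
  ]
}}

```text
clock: 2.5
position: [0.6122, -0.0241, 0.4184]
ee_rot: [0.999, 0.052, 0.0, -0.002]
ft_force: [-0.1, 0.2, -0.6]
grip_width: 1.0
grasp_force: 0.0
```

```bash
python3 - <<'E'
from h import *
o=manip.get_obs(); print(o["position"],yaw(),o["clock"],o["joint_pos"].round(2))
im,C=cam("wrist"); cv2.imwrite("pics/w1.png",im); np.save("w1.npy",np.array(C,dtype=object),allow_pickle=True)
for th in ["rail","bung_m","tray"]:
    print(th,[(np.round(d["position"],3).tolist(),round(d["score"],2)) for d in finder.find_in("wrist",th)[:4]])
E
```

```text
[ 0.61219328 -0.02414372  0.41835947] 0.1031408380044318 2.5 [ 0.36  0.34 -0.5   1.45  0.16  1.39 -1.62]Traceback (most recent call last):
  File "<stdin>", line 3, in <module>
ValueError: could not broadcast input array from shape (3,3) into shape (3,)
```

View pics/w1.png

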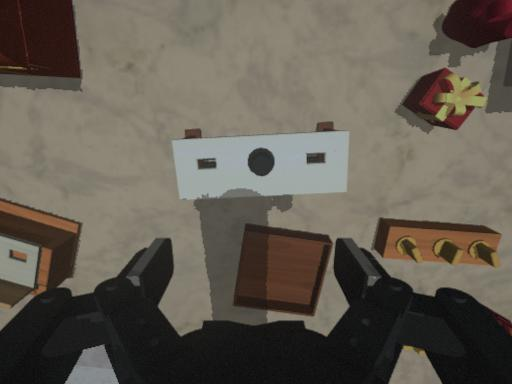

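Wrist view: the rail plate spans (173,139)-(348,131)-(348,191)-(179,199), its slots are at (206,163) and (316,157), and the bung is at (261,161). The tray is at (283,268), and the screws are at (409,249), (447,251) and (483,253).

```bash
cat >> h.py <<'E'
def cent(pts): return pts.mean(0)
def plate(im,C,roi,z,lo=150,sat=40):
    x0,y0,x1,y1=roi; hsv=cv2.cvtColor(im,cv2.COLOR_BGR2HSV)
    m=((hsv[...,2]>lo)&(hsv[...,1]<sat)).astype(np.uint8); k=np.zeros_like(m); k[y0:y1,x0:x1]=m[y0:y1,x0:x1]
    cs,_=cv2.findContours(k,cv2.RETR_EXTERNAL,cv2.CHAIN_APPROX_NONE); c=max(cs,key=cv2.contourArea)
    w=np.array([toz(C,p[0],z)[:2] for p in c],np.float32)*1000
    return cv2.minAreaRect(w),c
E
python3 - <<'E'
from h import *
im,C=cam("wrist")
import pickle; pickle.dump(C,open("w1.pkl","wb")); cv2.imwrite("pics/w1.png",im)
hsv=cv2.cvtColor(im,cv2.COLOR_BGR2HSV); print(hsv[180,230],hsv[110,260],hsv[185,300])
r,c=plate(im,C,(160,115,365,215),.09,lo=int(hsv[110,260,2])+15,sat=60); print("plate",r,cv2.boundingRect(c))
for n,roi in dict(l=(190,153,222,172),r=(300,149,332,167),m=(240,143,282,180)).items():
    x0,y0,x1,y1=roi; g=im[y0:y1,x0:x1].max(2); ys,xs=np.nonzero(g<(hsv[180,230,2]*.75)); 
    print(n,len(xs),toz(C,(xs.mean()+x0,ys.mean()+y0),.09 if n!='m' else .118).round(4))
for th in ["rail","bung_m","tray","stand","screw_a"]:
    print(th,[(np.round(d["position"],3).tolist(),round(d["score"],2)) for d in finder.find_in("wrist",th)[:4]])
for q in [(245,224),(331,236),(315,315),(234,304)]: print("tray",toz(C,q,.028).round(4))
for q in [(386,219),(498,231)]: print("stand",toz(C,q,.032).round(4))
for q in [(404,239),(420,260),(435,240),(461,262),(471,240),(497,262)]: print("scr",toz(C,q,.064).round(4))
E
```

```text
[ 72  15 170] [ 21  40 134] [ 80  14 169]
plate ((627.6312866210938, -30.576431274414062), (67.97721099853516, 190.37998962402344), 8.940861701965332) (168, 129, 178, 70)
l 198 [0.6247 0.0297 0.09  ]
r 200 [ 0.6434 -0.089   0.09  ]
m 602 [ 0.638  -0.0289  0.118 ]
rail [([0.63, -0.032, 0.094], 0.83), ([0.531, -0.348, 0.048], 0.58)]
bung_m []
tray [([0.448, -0.082, 0.006], 0.83), ([0.631, -0.034, 0.091], 0.17)]
stand [([0.547, -0.287, 0.033], 0.92)]
screw_a [([0.529, -0.3, 0.046], 0.86), ([0.524, -0.246, 0.046], 0.65), ([0.529, -0.353, 0.048], 0.61), ([0.627, -0.031, 0.09], 0.28)]
tray [ 0.5295 -0.0241  0.028 ]
tray [ 0.5236 -0.1488  0.028 ]
tray [ 0.3861 -0.1485  0.028 ]
tray [ 0.3934 -0.0195  0.028 ]
stand [ 0.5589 -0.219   0.032 ]
stand [ 0.5572 -0.3803  0.032 ]
scr [ 0.5452 -0.231   0.064 ]
scr [ 0.5173 -0.26    0.064 ]
scr [ 0.5479 -0.2713  0.064 ]
scr [ 0.52  -0.315  0.064]
scr [ 0.5527 -0.3177  0.064 ]
scr [ 0.5249 -0.3625  0.064 ]
```

```bash
python3 - <<'E'
from h import *
go([.634,-.0296,.27],.156)
E
```

```text
[{"dp":[6.0, -0.2, 37.2],"spin":-0.016},{"dp":[6.0, -0.2, 37.2],"spin":-0.016},{"dp":[6.1, -0.0, 37.3],"spin":-0.016},{"dp":[6.0, 0.0, 37.2],"spin":-0.015}]
```

{"api": "arm_command", "payload": {
  "plan": [
    {"dp":[12,0,30],"spin":-0.03},
    {"dp":[12,0,30],"spin":-0.02},
    {"dp":[0,0,30],"spin":0},
    {"dp":[0,0,30],"spin":0},
    {"dp":[0,0,28],"spin":0}
  ]
}}

```text
clock: 3.35
position: [0.6339, -0.0298, 0.2695]
ee_rot: [0.997, 0.072, -0.0, 0.0]
ft_force: [-0.5, 0.6, 0.2]
grip_width: 0.999
grasp_force: 0.0
```

{"api": "arm_command", "payload": {
  "plan": [
    {"dp":[0,0,0],"spin":0}
  ]
}}

```text
clock: 3.45
position: [0.6328, -0.0299, 0.2669]
ee_rot: [0.997, 0.072, -0.003, -0.0]
ft_force: [0.3, -0.5, 0.5]
grip_width: 1.003
grasp_force: 0.0
```

```bash
python3 - <<'E'
from h import *
o=manip.get_obs();print(o["position"],yaw(),o["ft_force"])
go([.634,-.0296,.27],.156)
E
```

```text
[ 0.63276316 -0.02992485  0.26692248] 0.1434820183934601 [ 0.28475693 -0.54963906  0.48215735]
[{"dp":[1.3, -0.1, -3.1],"spin":-0.013}]
```

{"api": "arm_command", "payload": {
  "plan": [
    {"dp":[1,0,-3],"spin":-0.01}
  ]
}}

```text
clock: 3.55
position: [0.6352, -0.0292, 0.2742]
ee_rot: [0.997, 0.077, -0.0, 0.0]
ft_force: [-0.5, -0.0, 0.2]
grip_width: 1.0
grasp_force: 0.0
```

{"api": "arm_command", "payload": {
  "plan": [
    {"dp":[0,0,0]},
    {"dp":[0,0,0]},
    {"dp":[0,0,0]},
    {"dp":[0,0,0]},
    {"dp":[0,0,0]}
  ],
  "grip": 1,
  "newtons": 90
}}

```text
invalid input at $.plan[0]: expected keys dp, spin
```

{"api": "arm_command", "payload": {
  "plan": [
    {"dp":[0,0,0]},
    {"dp":[0,0,0]},
    {"dp":[0,0,0]},
    {"dp":[0,0,0]},
    {"dp":[0,0,0]}
  ]
}}

```text
invalid input at $.plan[0]: expected keys dp, spin
```

{"api": "arm_command", "payload": {
  "plan": [
    {"dp":[0,0,3],"spin":0},
    {"dp":[0,0,0],"spin":0},
    {"dp":[0,0,0],"spin":0},
    {"dp":[0,0,0],"spin":0},
    {"dp":[0,0,0],"spin":0}
  ],
  "grip": 1,
  "newtons": 90
}}

```text
clock: 4.05
position: [0.6355, -0.0285, 0.2716]
ee_rot: [0.997, 0.077, 0.0, 0.0]
ft_force: [-1.5, 0.0, 4.3]
grip_width: 0.227
grasp_force: 87.9
```

{"api": "arm_command", "payload": {
  "plan": [
    {"dp":[0,0,0],"spin":0},
    {"dp":[0,0,0],"spin":0},
    {"dp":[0,0,0],"spin":0},
    {"dp":[0,0,0],"spin":0},
    {"dp":[0,0,0],"spin":0}
  ]
}}

```text
clock: 4.55
position: [0.6355, -0.0285, 0.2716]
ee_rot: [0.997, 0.077, 0.0, 0.0]
ft_force: [-1.9, 0.4, 6.0]
grip_width: 0.225
grasp_force: 87.8
```

{"api": "arm_command", "payload": {
  "plan": [
    {"dp":[0,0,-6],"spin":0},
    {"dp":[0,0,-6],"spin":0},
    {"dp":[0,0,-6],"spin":0},
    {"dp":[0,0,-8],"spin":0},
    {"dp":[0,0,-8],"spin":0}
  ]
}}

```text
clock: 5.05
position: [0.6355, -0.0285, 0.3063]
ee_rot: [0.997, 0.077, 0.001, 0.0]
ft_force: [0.2, 1.1, -0.8]
grip_width: 0.225
grasp_force: 88.7
```

{"api": "arm_command", "payload": {
  "plan": [
    {"dp":[0,0,-10],"spin":0},
    {"dp":[0,0,-15],"spin":0},
    {"dp":[0,0,-20],"spin":0},
    {"dp":[0,0,-20],"spin":0},
    {"dp":[0,0,0],"spin":0}
  ]
}}

```text
clock: 5.55
position: [0.6359, -0.0282, 0.374]
ee_rot: [0.997, 0.077, 0.003, 0.0]
ft_force: [0.6, -0.3, -0.6]
grip_width: 0.219
grasp_force: 88.7
```

```bash
python3 - <<'E'
from h import *
im,C=cam("wrist"); cv2.imwrite("pics/w2.png",im); o=manip.get_obs(); print(o["position"],o["grip_width"],o["ft_force"])
for th in ["tray"]:
    print(th,[(np.round(d["position"],3).tolist(),round(d["score"],2)) for d in finder.find_in("wrist",th)[:4]])
E
```

```text
[ 0.63563283 -0.0283738   0.37197449] 0.21876731317421852 [ 0.34331096 -0.57305011 -0.98114987]
tray [([0.441, -0.057, 0.005], 0.94)]
```

View pics/w2.png

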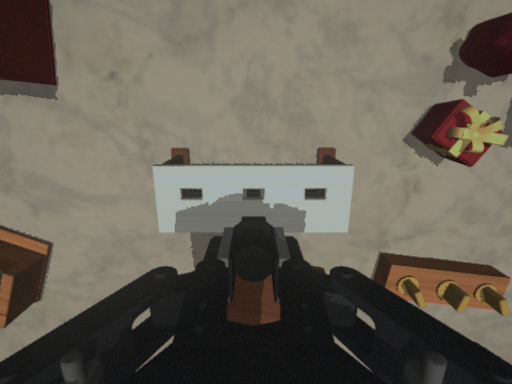

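The bung is out: the middle slot at (253,193) is empty and the bung is in the fingers. Next I carry it over the tray.

```bash
python3 - <<'E'
from h import *
im,C=cam("top"); cv2.imwrite("pics/t2.png",im)
print([(np.round(d["position"],3).tolist(),round(d["score"],2)) for d in finder.find_in("top","tray")[:3]])
go([.455,-.085,.36],.0)
E
```

```text
[([0.433, -0.028, 0.002], 0.47)]
[{"dp":[-46.7, 7.0, 2.3],"spin":0.039},{"dp":[-46.3, 8.8, 2.3],"spin":0.039},{"dp":[-46.0, 10.6, 2.2],"spin":0.038},{"dp":[-45.5, 12.4, 2.3],"spin":0.039}]
```

{"api": "arm_command", "payload": {
  "plan": [
    {"dp":[-40,-27,0],"spin":0.04},
    {"dp":[-40,-27,0],"spin":0.04},
    {"dp":[-40,-27,0],"spin":0.04},
    {"dp":[-40,-27,0],"spin":0.04},
    {"dp":[0,0,-20],"spin":0}
  ]
}}

```text
clock: 6.25
position: [0.4603, 0.0668, 0.3858]
ee_rot: [1.0, -0.001, -0.005, 0.001]
ft_force: [0.8, -1.3, 0.6]
grip_width: 0.225
grasp_force: 88.7
```

```bash
python3 - <<'E'
from h import *
im,C=cam("wrist"); cv2.imwrite("pics/w3.png",im);o=manip.get_obs(); print(o["position"],yaw())
import pickle; pickle.dump(C,open("w3.pkl","wb"))
print([(np.round(d["position"],3).tolist(),round(d["score"],2)) for d in finder.find_in("wrist","tray")[:3]])
im,C=cam("top")
print([(np.round(d["position"],3).tolist(),round(d["score"],2)) for d in finder.find_in("top","tray")[:3]])
E
```

```text
[0.46372691 0.06547476 0.39131649] -0.0021906443831287564
[]
[([0.452, -0.085, 0.004], 0.72)]
```

View pics/w3.png

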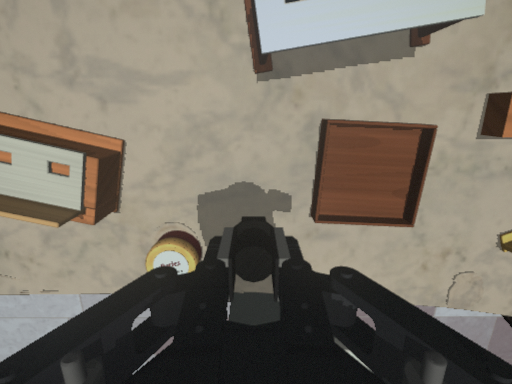

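The tray is still in place, with corners at (322,118) and (415,226). The panel's board is on its near side at (40,215), and the tin is at (173,258).

```bash
python3 - <<'E'
from h import *
import pickle; C=pickle.load(open("w3.pkl","rb"))
print(np.mean([toz(C,q,.028) for q in [(322,118),(436,124),(415,226),(312,222)]],axis=0))
s=go([.457,-.085,.385],0)
s=go([.457,-.085,.222],0,s)
E
```

```text
[ 0.45420454 -0.07902162  0.028     ]
[{"dp":[-2.1, 37.1, 1.1],"spin":-0.001},{"dp":[-2.2, 37.1, 1.1],"spin":-0.002},{"dp":[-2.2, 37.1, 1.2],"spin":-0.001},{"dp":[-2.3, 37.1, 1.1],"spin":-0.002}]
[{"dp":[0.0, -0.0, 40.8],"spin":0.0},{"dp":[0.0, -0.0, 40.7],"spin":0.0},{"dp":[0.0, -0.0, 40.8],"spin":0.0},{"dp":[0.0, -0.0, 40.7],"spin":0.0}]
```

{"api": "arm_command", "payload": {
  "plan": [
    {"dp":[-2,36,1],"spin":0},
    {"dp":[-2,36,1],"spin":0},
    {"dp":[-2,36,1],"spin":0},
    {"dp":[-2,37,1],"spin":0},
    {"dp":[0,0,25],"spin":0}
  ]
}}

```text
clock: 6.95
position: [0.4578, -0.0871, 0.3615]
ee_rot: [1.0, -0.007, 0.001, 0.001]
ft_force: [-0.0, 1.6, -1.8]
grip_width: 0.224
grasp_force: 88.7
```

{"api": "arm_command", "payload": {
  "plan": [
    {"dp":[0,0,40],"spin":0},
    {"dp":[0,0,40],"spin":0},
    {"dp":[0,0,35],"spin":0},
    {"dp":[0,0,22],"spin":0},
    {"dp":[0,0,0],"spin":0}
  ]
}}

```text
clock: 7.45
position: [0.456, -0.0816, 0.2199]
ee_rot: [1.0, -0.003, -0.003, -0.001]
ft_force: [-0.5, 0.2, -0.2]
grip_width: 0.221
grasp_force: 88.7
```

{"api": "arm_command", "payload": {
  "plan": [
    {"dp":[0,0,0],"spin":0},
    {"dp":[0,0,0],"spin":0},
    {"dp":[0,0,0],"spin":0},
    {"dp":[0,0,0],"spin":0},
    {"dp":[0,0,0],"spin":0}
  ],
  "grip": -1
}}

```text
clock: 7.95
position: [0.4574, -0.0813, 0.2243]
ee_rot: [1.0, -0.003, 0.001, 0.0]
ft_force: [-0.1, 0.2, -0.3]
grip_width: 0.996
grasp_force: 0.0
```

{"api": "arm_command", "payload": {
  "plan": [
    {"dp":[0,0,-40],"spin":0},
    {"dp":[0,0,-40],"spin":0},
    {"dp":[0,0,-40],"spin":0},
    {"dp":[0,0,-40],"spin":0},
    {"dp":[0,0,-40],"spin":0}
  ]
}}

```text
clock: 8.45
position: [0.4568, -0.081, 0.4258]
ee_rot: [1.0, -0.003, 0.0, 0.0]
ft_force: [0.6, 0.9, -0.1]
grip_width: 1.006
grasp_force: 0.0
```

```bash
python3 - <<'E'
from h import *
im,C=cam("wrist"); cv2.imwrite("pics/w4.png",im);o=manip.get_obs(); print(o["position"],yaw())
print([(np.round(d["position"],3).tolist(),round(d["score"],2)) for d in finder.find_in("wrist","bung_m")[:3]])
print([(np.round(d["position"],3).tolist(),round(d["score"],2)) for d in finder.find_in("wrist","tray")[:3]])
go([.46,.32,.42],-.2)
E
```

```text
[ 0.45792714 -0.08090812  0.43233738] -0.004961365995374301
[([0.458, -0.08, 0.057], 0.68)]
[([0.452, -0.075, 0.006], 0.96), ([0.523, -0.246, 0.049], 0.42)]
[{"dp":[0.0, -44.6, 0.7],"spin":0.022},{"dp":[-0.9, -44.5, 0.7],"spin":0.022},{"dp":[-1.9, -44.5, 0.7],"spin":0.022},{"dp":[-2.9, -44.5, 0.7],"spin":0.021},{"dp":[-3.9, -44.4, 0.7],"spin":0.022}]
[{"dp":[-4.8, -44.3, 0.7],"spin":0.021},{"dp":[-5.8, -44.2, 0.7],"spin":0.022},{"dp":[-6.7, -44.1, 0.8],"spin":0.021},{"dp":[-7.6, -43.9, 0.7],"spin":0.022}]
```

View pics/w4.png

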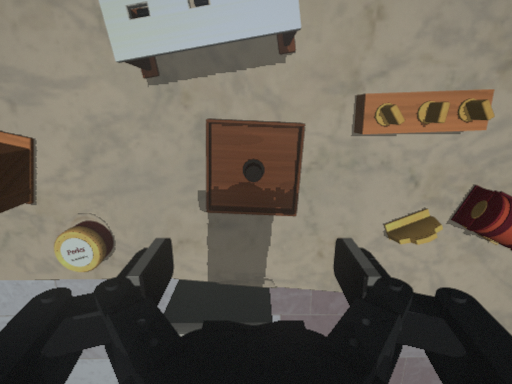

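The bung is standing upright in the tray at (253,171). Next is the panel.

```bash
python3 - <<'E'
from h import *
go([.455,.33,.42],1.37)
E
```

```text
[{"dp":[-0.5, -41.1, 0.6],"spin":-0.138},{"dp":[5.2, -40.8, 0.6],"spin":-0.137},{"dp":[10.7, -39.7, 0.7],"spin":-0.138},{"dp":[16.1, -37.8, 0.6],"spin":-0.137},{"dp":[21.1, -35.3, 0.7],"spin":-0.138}]
[{"dp":[25.7, -32.1, 0.6],"spin":-0.137},{"dp":[29.9, -28.2, 0.7],"spin":-0.138},{"dp":[33.5, -23.9, 0.6],"spin":-0.137},{"dp":[36.4, -19.1, 0.7],"spin":-0.138},{"dp":[38.6, -13.9, 0.6],"spin":-0.137}]
```

{"api": "arm_command", "payload": {
  "plan": [
    {"dp":[0,-41,1],"spin":-0.138},
    {"dp":[5,-41,1],"spin":-0.138},
    {"dp":[11,-40,1],"spin":-0.138},
    {"dp":[16,-38,1],"spin":-0.137},
    {"dp":[21,-35,1],"spin":-0.138}
  ]
}}

```text
clock: 9.1
position: [0.4556, 0.1262, 0.4176]
ee_rot: [0.941, 0.338, -0.001, 0.0]
ft_force: [0.5, 0.0, -0.6]
grip_width: 1.001
grasp_force: 0.0
```

{"api": "arm_command", "payload": {
  "plan": [
    {"dp":[26,-32,0],"spin":-0.137},
    {"dp":[30,-28,0],"spin":-0.138},
    {"dp":[33,-24,0],"spin":-0.137},
    {"dp":[36,-19,0],"spin":-0.138},
    {"dp":[38,-14,0],"spin":-0.137}
  ]
}}

```text
clock: 9.6
position: [0.454, 0.3303, 0.4175]
ee_rot: [0.772, 0.635, -0.001, -0.0]
ft_force: [0.7, 0.1, 0.2]
grip_width: 1.0
grasp_force: 0.0
```

{"api": "arm_command", "payload": {
  "plan": [
    {"dp":[0,0,0],"spin":0},
    {"dp":[0,0,0],"spin":0}
  ]
}}

```text
clock: 9.8
position: [0.4539, 0.3295, 0.4173]
ee_rot: [0.774, 0.634, -0.001, -0.001]
ft_force: [0.4, -0.6, 0.2]
grip_width: 1.001
grasp_force: 0.0
```

```bash
python3 - <<'E'
from h import *
im,C=cam("wrist"); cv2.imwrite("pics/w5.png",im);o=manip.get_obs(); print(o["position"],yaw(),o["joint_pos"].round(2))
import pickle; pickle.dump(C,open("w5.pkl","wb"))
print([(np.round(d["position"],3).tolist(),round(d["score"],2)) for d in finder.find_in("wrist","panel")[:3]])
cv2.imwrite("pics/w5b.png",cv2.resize(im,(800,600),interpolation=cv2.INTER_CUBIC))
E
```

```text
[0.45436672 0.32845084 0.41754208] 1.3700473541041926 [-0.    0.29 -0.84  1.58  0.22  1.37 -1.07]
[([0.472, 0.35, 0.068], 0.71), ([0.449, 0.378, 0.064], 0.7)]
```

View pics/w5b.png

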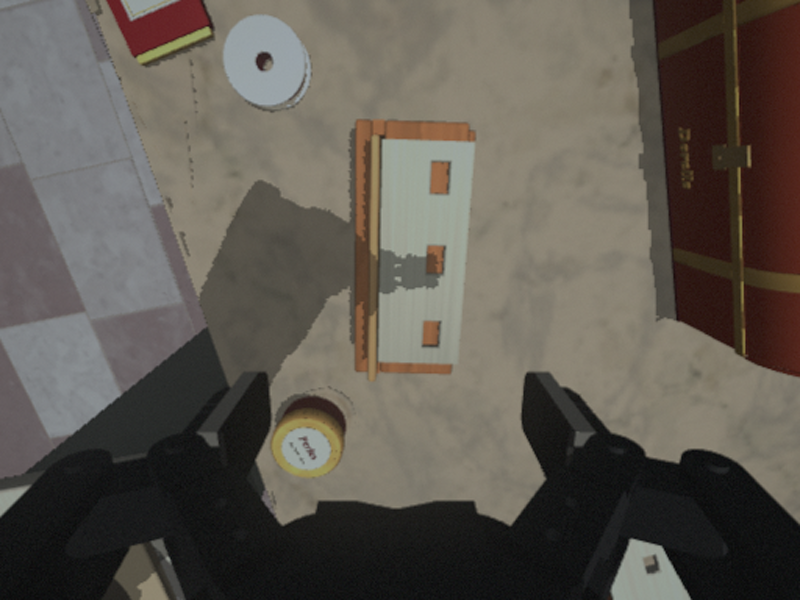

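The panel board's top edge runs from (376,133) to (372,380) at 800 scale. The ledge slots are at (440,177), (436,260) and (431,333).

```bash
python3 - <<'E'
from h import *
import pickle; C=pickle.load(open("w5.pkl","rb")); im=cv2.imread("pics/w5.png"); s=.64
for q in [(376,133),(372,380)]: print("board end",(toz(C,np.array(q)*s,.104)*1000).round(1))
hsv=cv2.cvtColor(im,cv2.COLOR_BGR2HSV)
P=[]
for q in [(440,177),(436,260),(431,333)]:
    u,v=int(q[0]*s),int(q[1]*s); sub=hsv[v-16:v+17,u-10:u+11]; m=(sub[...,1]>90).astype(np.uint8)
    ys,xs=np.nonzero(m); p=toz(C,(xs.mean()+u-10,ys.mean()+v-16),.068)*1000; P.append(p[:2]); print(len(xs),p.round(1))
P=np.array(P); d=P[0]-P[2]; a=np.arctan2(-d[0],d[1]); print("len",np.linalg.norm(d),"yaw",a)
m=P.mean(0); print("origin from slots",m-45*np.array([np.cos(a),np.sin(a)]))
# strip centre per row
W=[]
for v in range(100,225,8):
    r=hsv[v,225:260].astype(int); print(v,[tuple(x) for x in r[6:24:1]] if v in(100,196) else "")if v in(100,196) else None
E
```

```text
board end [461.2 425.3 104. ]
board end [423.1 261.  104. ]
213 [498.2 390.9  68. ]
165 [484.9 333.   68. ]
141 [471.3 275.1  68. ]
len 118.91160257986492 yaw -0.2280303532354674
origin from slots [440.99005225 343.15167237]
100 [(np.int64(13), np.int64(137), np.int64(132)), (np.int64(13), np.int64(130), np.int64(108)), (np.int64(12), np.int64(129), np.int64(101)), (np.int64(13), np.int64(123), np.int64(87)), (np.int64(12), np.int64(119), np.int64(88)), (np.int64(13), np.int64(117), np.int64(83)), (np.int64(17), np.int64(106), np.int64(106)), (np.int64(19), np.int64(103), np.int64(148)), (np.int64(21), np.int64(94), np.int64(155)), (np.int64(22), np.int64(96), np.int64(154)), (np.int64(21), np.int64(97), np.int64(150)), (np.int64(18), np.int64(104), np.int64(123)), (np.int64(21), np.int64(70), np.int64(77)), (np.int64(37), np.int64(27), np.int64(121)), (np.int64(46), np.int64(20), np.int64(164)), (np.int64(43), np.int64(22), np.int64(162)), (np.int64(47), np.int64(22), np.int64(164)), (np.int64(46), np.int64(20), np.int64(164))]
196 [(np.int64(13), np.int64(137), np.int64(125)), (np.int64(13), np.int64(127), np.int64(88)), (np.int64(13), np.int64(129), np.int64(87)), (np.int64(13), np.int64(127), np.int64(86)), (np.int64(14), np.int64(113), np.int64(81)), (np.int64(17), np.int64(96), np.int64(85)), (np.int64(17), np.int64(99), np.int64(98)), (np.int64(17), np.int64(98), np.int64(99)), (np.int64(17), np.int64(98), np.int64(99)), (np.int64(17), np.int64(95), np.int64(86)), (np.int64(17), np.int64(80), np.int64(67)), (np.int64(28), np.int64(28), np.int64(108)), (np.int64(37), np.int64(22), np.int64(154)), (np.int64(38), np.int64(20), np.int64(156)), (np.int64(35), np.int64(20), np.int64(154)), (np.int64(35), np.int64(20), np.int64(153)), (np.int64(37), np.int64(22), np.int64(152)), (np.int64(37), np.int64(22), np.int64(152))]
```

```bash
python3 - <<'E'
from h import *
s=go([.4417,.3432,.39],1.343)
s=go([.4417,.3432,.250],1.343,s)
E
```

```text
[{"dp":[12.4, -15.8, 27.8],"spin":0.026}]
[{"dp":[0.0, 0.0, 46.7],"spin":-0.0},{"dp":[0.0, 0.0, 46.7],"spin":-0.0},{"dp":[0.0, 0.0, 46.6],"spin":-0.0}]
```

{"api": "arm_command", "payload": {
  "plan": [
    {"dp":[12,-16,28],"spin":0.026},
    {"dp":[0,0,40],"spin":0},
    {"dp":[0,0,40],"spin":0},
    {"dp":[0,0,40],"spin":0},
    {"dp":[0,0,20],"spin":0}
  ]
}}

```text
clock: 10.4
position: [0.4409, 0.3413, 0.2473]
ee_rot: [0.783, 0.622, -0.002, 0.001]
ft_force: [-0.4, -0.2, 0.6]
grip_width: 0.999
grasp_force: 0.0
```

{"api": "arm_command", "payload": {
  "plan": [
    {"dp":[0,0,0],"spin":0},
    {"dp":[0,0,0],"spin":0}
  ]
}}

```text
clock: 10.6
position: [0.4416, 0.3432, 0.2514]
ee_rot: [0.783, 0.622, 0.0, 0.0]
ft_force: [-0.1, 0.8, -0.4]
grip_width: 1.002
grasp_force: 0.0
```

```bash
python3 - <<'E'
from h import *
print(manip.get_obs()["position"],yaw())
go([.4417,.3432,.250],1.343)
E
```

```text
[0.44158962 0.34315689 0.25142314] 1.3431515410178578
[{"dp":[0.1, 0.1, 1.4],"spin":0.0}]
```

{"api": "arm_command", "payload": {
  "plan": [
    {"dp":[0,0,1],"spin":0},
    {"dp":[0,0,0],"spin":0},
    {"dp":[0,0,0],"spin":0},
    {"dp":[0,0,0],"spin":0},
    {"dp":[0,0,0],"spin":0}
  ],
  "grip": 1,
  "newtons": 110
}}

```text
clock: 11.1
position: [0.4411, 0.3439, 0.2499]
ee_rot: [0.782, 0.623, 0.0, 0.0]
ft_force: [0.2, -0.0, -0.3]
grip_width: 0.143
grasp_force: 0.0
```

{"api": "arm_command", "payload": {
  "plan": [
    {"dp":[0,0,0],"spin":0},
    {"dp":[0,0,0],"spin":0},
    {"dp":[0,0,0],"spin":0},
    {"dp":[0,0,0],"spin":0},
    {"dp":[0,0,0],"spin":0}
  ]
}}

```text
clock: 11.6
position: [0.4411, 0.3439, 0.2501]
ee_rot: [0.782, 0.623, 0.0, 0.0]
ft_force: [-1.9, -1.6, 7.1]
grip_width: 0.04
grasp_force: 108.2
```

{"api": "arm_command", "payload": {
  "plan": [
    {"dp":[0,0,-10],"spin":0},
    {"dp":[0,0,-15],"spin":0},
    {"dp":[0,0,-20],"spin":0},
    {"dp":[0,0,-25],"spin":0},
    {"dp":[0,0,-25],"spin":0}
  ]
}}

```text
clock: 12.1
position: [0.4408, 0.3439, 0.3466]
ee_rot: [0.782, 0.623, 0.0, -0.0]
ft_force: [0.6, 0.1, -2.1]
grip_width: 0.043
grasp_force: 107.5
```

{"api": "arm_command", "payload": {
  "plan": [
    {"dp":[0,0,-25],"spin":0},
    {"dp":[0,0,-25],"spin":0},
    {"dp":[0,0,0],"spin":0},
    {"dp":[0,0,0],"spin":0}
  ]
}}

```text
clock: 12.5
position: [0.4409, 0.3439, 0.3953]
ee_rot: [0.782, 0.623, 0.001, 0.0]
ft_force: [1.0, -0.5, -3.1]
grip_width: 0.046
grasp_force: 107.9
```

```bash
python3 - <<'E'
from h import *
im,C=cam("wrist"); cv2.imwrite("pics/w6.png",im);o=manip.get_obs(); print(o["position"],yaw(),o["joint_pos"].round(2))
s=go([.5895,-.0366,.395],.156+np.pi/2)
E
```

```text
[0.44085383 0.3436282  0.39437259] 1.3448534035420086 [-0.03  0.3  -0.85  1.62  0.23  1.33 -1.14]
[{"dp":[-37.5, 25.6, -0.1],"spin":-0.042},{"dp":[-38.5, 24.0, -0.1],"spin":-0.042},{"dp":[-39.5, 22.3, -0.1],"spin":-0.043},{"dp":[-40.4, 20.6, -0.1],"spin":-0.042},{"dp":[-41.2, 18.9, -0.0],"spin":-0.043}]
[{"dp":[-42.0, 17.1, -0.1],"spin":-0.042},{"dp":[-42.7, 15.3, -0.0],"spin":-0.043},{"dp":[-43.3, 13.5, -0.1],"spin":-0.042},{"dp":[-43.9, 11.6, -0.0],"spin":-0.043}]
```

View pics/w6.png

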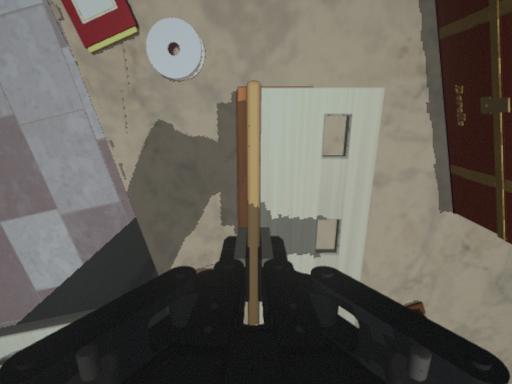

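The panel is held upright. Its ledge slots l and m show at (336,136) and (328,235).

```bash
python3 - <<'E'
from h import *
im,C=cam("wrist"); o=manip.get_obs(); p=np.array(o["position"]); a=yaw(o)-np.pi/2
R=np.array([[np.cos(a),np.sin(a)],[-np.sin(a),np.cos(a)]])
for q in [(336,136),(328,235),(247+4,84),(258,84)]:
    z=p[2]-.182 if q[0]>300 else p[2]-.146
    print((R@(toz(C,q,z)[:2]-p[:2])*1000).round(1))
E
```

```text
[46.4 58.6]
[46.6 -0.5]
[ 0.3 81.9]
[ 3.  81.9]
```

{"api": "arm_command", "payload": {
  "plan": [
    {"dp":[-37,26,0],"spin":-0.042},
    {"dp":[-38,24,0],"spin":-0.042},
    {"dp":[-40,22,0],"spin":-0.043},
    {"dp":[-40,21,0],"spin":-0.042},
    {"dp":[-41,19,0],"spin":-0.043}
  ]
}}

```text
clock: 13.1
position: [0.5246, 0.1316, 0.3937]
ee_rot: [0.711, 0.703, -0.001, -0.0]
ft_force: [0.5, 0.4, -2.5]
grip_width: 0.05
grasp_force: 107.8
```

{"api": "arm_command", "payload": {
  "plan": [
    {"dp":[-42,17,0],"spin":-0.042},
    {"dp":[-43,15,0],"spin":-0.043},
    {"dp":[-43,13,0],"spin":-0.042},
    {"dp":[-44,12,0],"spin":-0.043},
    {"dp":[0,0,0],"spin":0}
  ]
}}

```text
clock: 13.6
position: [0.591, -0.0436, 0.3925]
ee_rot: [0.653, 0.757, -0.002, -0.0]
ft_force: [0.6, -0.6, -3.4]
grip_width: 0.048
grasp_force: 107.8
```

{"api": "arm_command", "payload": {
  "plan": [
    {"dp":[0,0,0],"spin":0},
    {"dp":[0,0,0],"spin":0}
  ]
}}

```text
clock: 13.8
position: [0.5896, -0.0342, 0.3941]
ee_rot: [0.649, 0.761, -0.0, -0.001]
ft_force: [0.0, 0.5, -0.9]
grip_width: 0.042
grasp_force: 107.8
```

```bash
python3 - <<'E'
from h import *
print(manip.get_obs()["position"],yaw())
s=go([.5886,-.0362,.36],.156+np.pi/2)
s=go([.5886,-.0362,.281],.156+np.pi/2,s)
E
```

```text
[ 0.58959141 -0.03420066  0.39405067] 1.7282847169467117
[{"dp":[-1.8, -1.3, 34.1],"spin":0.001}]
[{"dp":[-0.0, 0.0, 39.5],"spin":0.0},{"dp":[-0.0, 0.0, 39.5],"spin":0.0}]
```

{"api": "arm_command", "payload": {
  "plan": [
    {"dp":[-2,-1,34],"spin":0},
    {"dp":[0,0,25],"spin":0},
    {"dp":[0,0,20],"spin":0},
    {"dp":[0,0,15],"spin":0},
    {"dp":[0,0,10],"spin":0}
  ]
}}

```text
clock: 14.3
position: [0.5889, -0.0366, 0.2897]
ee_rot: [0.649, 0.761, -0.0, -0.0]
ft_force: [0.1, -0.3, -2.0]
grip_width: 0.046
grasp_force: 107.8
```

{"api": "arm_command", "payload": {
  "plan": [
    {"dp":[0,0,6],"spin":0},
    {"dp":[0,0,0],"spin":0},
    {"dp":[0,0,0],"spin":0}
  ]
}}

```text
clock: 14.6
position: [0.5896, -0.0375, 0.2855]
ee_rot: [0.65, 0.76, 0.0, 0.0]
ft_force: [0.3, -0.4, -2.3]
grip_width: 0.046
grasp_force: 107.8
```

```bash
python3 - <<'E'
from h import *
im,C=cam("wrist"); o=manip.get_obs(); p=np.array(o["position"]); print(p,yaw(o),o["ft_force"])
import pickle; pickle.dump(C,open("w7.pkl","wb")); cv2.imwrite("pics/w7.png",im)
cv2.imwrite("pics/w7b.png",cv2.resize(im[:300],(800,469),interpolation=cv2.INTER_CUBIC))
a=.156
for n,y in (("l",.06),("m",0)):
    X=np.array([.6338,-.0296,.09])+np.array([-np.sin(a)*y,np.cos(a)*y,0]); print(n,"rail slot px",proj(C,X).round(1))
E
```

```text
[ 0.58959578 -0.03757835  0.28560164] 1.7268040749618212 [-0.52812658 -0.57175319 -2.95545652]
l rail slot px [327.5 129.3]
m rail slot px [320.3 223.6]
```

View pics/w7b.png

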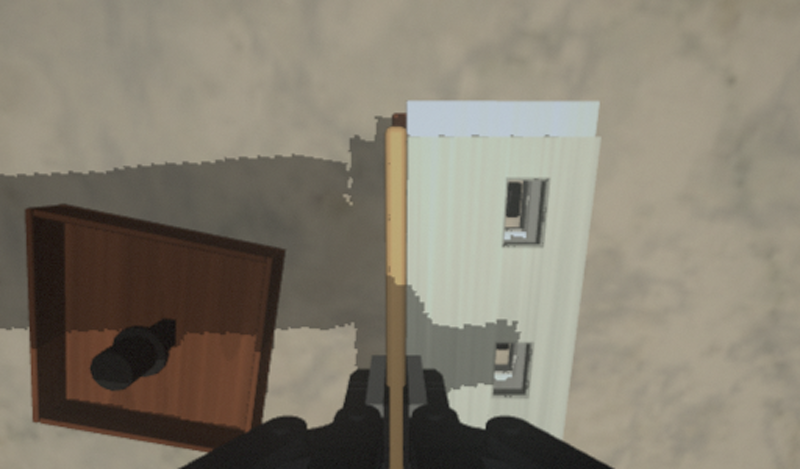

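The tray has been knocked a bit aside and the bung toppled, but it is still inside at (130,365). The ledge slot shows at (524,212) on the 1.5625× crop and the rail end edge at (407–599,100). I'll compute the alignment from these.

```bash
python3 - <<'E'
from h import *
import pickle; C=pickle.load(open("w7.pkl","rb")); a=.156; O=np.array([.6338,-.0296]); R=np.array([[np.cos(a),np.sin(a)],[-np.sin(a),np.cos(a)]])
f=.64
L=lambda q,z:(R@(toz(C,np.array(q)*f,z)[:2]-O)*1000).round(1)
print("rail corners local (exp -40,95)(28,95)",L((407,101),.09),L((599,101),.09))
print("ledge slot l corners @.1036",[L(q,.1036).tolist() for q in[(506,178),(550,178),(546,247),(502,244)]])
print("ledge slot m low-right",L((530,395),.1036), "m left/right", L((494,370),.1036))
print("ledge corners (exp 23,85)",L((600,137),.1036), "board end (exp -45,85)@.14",L((398,127),.1396))
E
```

```text
rail corners local (exp -40,95)(28,95) [-39.8  94.9] [28.2 95. ]
ledge slot l corners @.1036 [[-6.2, 68.8], [8.8, 68.9], [9.8, 45.2], [-5.9, 46.3]]
ledge slot m low-right [  9.4 -13.6] m left/right [-5.5 -2.8]
ledge corners (exp 23,85) [24.1 82. ] board end (exp -45,85)@.14 [-43.3  81.5]
```

{"api": "arm_command", "payload": {
  "plan": [
    {"dp":[3,-1.5,0],"spin":0},
    {"dp":[0,0,3],"spin":0},
    {"dp":[0,0,3],"spin":0},
    {"dp":[0,0,1],"spin":0},
    {"dp":[0,0,0],"spin":0}
  ]
}}

```text
clock: 15.15
position: [0.5873, -0.0349, 0.2781]
ee_rot: [0.65, 0.76, -0.0, 0.0]
ft_force: [-2.7, 0.4, 4.3]
grip_width: 0.048
grasp_force: 108.9
```

{"api": "arm_command", "payload": {
  "plan": [
    {"dp":[0,0,1],"spin":0},
    {"dp":[0,0,0],"spin":0},
    {"dp":[0,0,0],"spin":0}
  ]
}}

```text
clock: 15.45
position: [0.5873, -0.0348, 0.2781]
ee_rot: [0.65, 0.76, -0.0, 0.0]
ft_force: [-9.1, -0.1, 13.8]
grip_width: 0.044
grasp_force: 110.6
```

```bash
python3 - <<'E'
from h import *
im,C=cam("wrist"); o=manip.get_obs(); p=np.array(o["position"]); print(p,yaw(o),o["ft_force"])
import pickle; pickle.dump(C,open("w8.pkl","wb")); cv2.imwrite("pics/w8.png",im)
cv2.imwrite("pics/w8b.png",cv2.resize(im[50:260,230:430],(800,600)[:1]+(840,),interpolation=cv2.INTER_CUBIC)[:600])
E
```

```text
[ 0.58728723 -0.03481545  0.27807006] 1.7267653007201604 [-7.41565978 -0.32249921 14.13194419]
```

View pics/w8b.png

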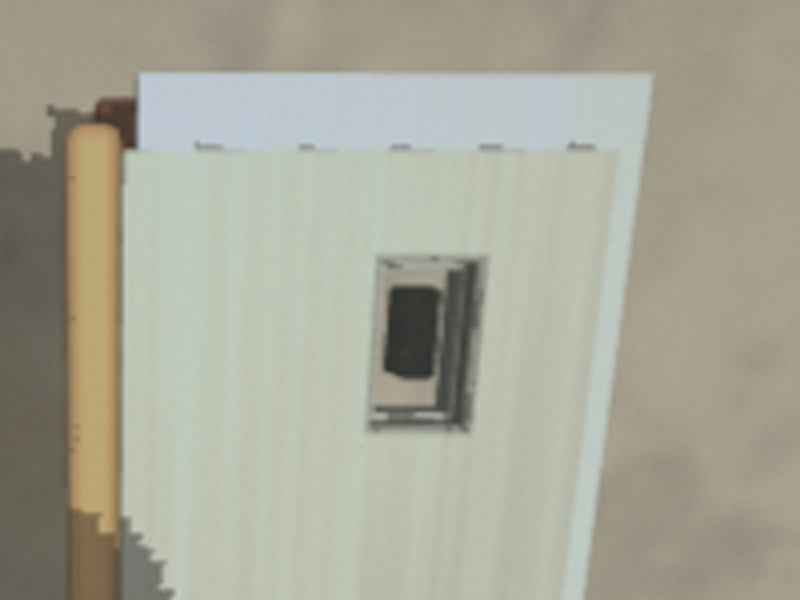

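The ledge is seated on the rail. In the 4× crop its slot has corners (378,257)-(488,257)-(470,430)-(368,430), and its corner is at (622,150).

```bash
python3 - <<'E'
from h import *
import pickle; C=pickle.load(open("w8.pkl","rb")); a=.156; O=np.array([.6338,-.0296]); R=np.array([[np.cos(a),np.sin(a)],[-np.sin(a),np.cos(a)]])
L=lambda q,z:(R@(toz(C,np.array(q)/4+[230,50],z)[:2]-O)*1000).round(1)
print("rail corners",L((140,73),.09),L((653,75),.09))
c=[L(q,.096) for q in[(378,257),(488,257),(470,430),(368,430)]]; print("slot",np.mean(c,axis=0),c)
print("ledge corner exp 23,85",L((622,150),.096),"board end exp -45,85",L((95,124),.132))
E
```

```text
rail corners [-39.6  94.9] [28.4 94.8]
slot [-0.45 60.  ] [array([-7.8, 71.6]), array([ 6.8, 71.6]), array([ 6.7, 48.4]), array([-7.5, 48.4])]
ledge corner exp 23,85 [22.8 85. ] board end exp -45,85 [-45.6  84.6]
```

{"api": "arm_command", "payload": {
  "plan": [
    {"dp":[0,0,-1],"spin":0},
    {"dp":[0,0,0],"spin":0}
  ]
}}

```text
clock: 15.7
position: [0.5874, -0.035, 0.2781]
ee_rot: [0.65, 0.76, 0.0, 0.0]
ft_force: [-3.5, 0.2, 5.7]
grip_width: 0.048
grasp_force: 109.1
```

{"api": "arm_command", "payload": {
  "plan": [
    {"dp":[0,0,0],"spin":0},
    {"dp":[0,0,0],"spin":0},
    {"dp":[0,0,0],"spin":0},
    {"dp":[0,0,0],"spin":0},
    {"dp":[0,0,0],"spin":0}
  ],
  "grip": -1
}}

```text
clock: 16.2
position: [0.5874, -0.035, 0.2777]
ee_rot: [0.65, 0.76, 0.0, 0.0]
ft_force: [-0.8, -0.2, 0.0]
grip_width: 0.889
grasp_force: 0.0
```

{"api": "arm_command", "payload": {
  "plan": [
    {"dp":[0,0,-20],"spin":0},
    {"dp":[0,0,-35],"spin":0},
    {"dp":[0,0,-40],"spin":0},
    {"dp":[0,0,-40],"spin":0},
    {"dp":[0,0,0],"spin":0}
  ]
}}

```text
clock: 16.7
position: [0.5882, -0.0343, 0.4186]
ee_rot: [0.65, 0.76, 0.003, 0.004]
ft_force: [-0.3, 0.4, -0.2]
grip_width: 0.998
grasp_force: 0.0
```

```bash
python3 - <<'E'
from h import *
im,C=cam("wrist"); cv2.imwrite("pics/w9.png",im); import pickle; pickle.dump(C,open("w9.pkl","wb"))
print(manip.get_obs()["position"],yaw())
a=.156; O=np.array([.6338,-.0296]); R=np.array([[np.cos(a),np.sin(a)],[-np.sin(a),np.cos(a)]])
for y in (.06,0,-.06):
    X=np.array([*(O+R.T@[0,y]),.096]); u,v=proj(C,X); print("slot px",u,v)
    u,v=int(round(u)),int(round(v)); g=im[v-20:v+21,u-16:u+17].astype(int); 
    m=(g.max(2)<.88*np.percentile(g.max(2),90)).astype(np.uint8)
    n,lab,st,ce=cv2.connectedComponentsWithStats(m); k=lab[20,16]; print(k,st[k],(R@(toz(C,ce[k]+[u-16,v-20],.093)[:2]-O)*1000).round(1))
go([.533,-.29,.42],1.727)
E
```

```text
[ 0.58781246 -0.03456876  0.41555627] 1.726836618016934
slot px 293.6793546492294 124.17448156849223
1 [  8   8  15  24 336] [ 0.1 60.4]
slot px 291.3269927658963 180.27611284449048
1 [  0   0  24  31 500] [-5.2  5.5]
slot px 289.2272023842869 230.35414997839698
1 [  9  11  14  19 247] [  0.1 -61. ]
[{"dp":[-40.6, -15.6, -0.7],"spin":-0.0},{"dp":[-40.6, -15.6, -0.7],"spin":-0.0},{"dp":[-40.7, -15.7, -0.8],"spin":-0.0},{"dp":[-40.6, -15.6, -0.7],"spin":-0.0},{"dp":[-40.7, -15.7, -0.8],"spin":-0.0}]
[{"dp":[-40.6, -15.6, -0.7],"spin":-0.0}]
```

The panel slots are in line within 1 mm. Next, the screws.

{"api": "arm_command", "payload": {
  "plan": [
    {"dp":[-41,-16,0],"spin":0},
    {"dp":[-41,-16,0],"spin":0},
    {"dp":[-41,-16,0],"spin":0},
    {"dp":[-41,-16,0],"spin":0},
    {"dp":[-40,-15,0],"spin":0}
  ]
}}

```text
clock: 17.25
position: [0.54, -0.2506, 0.4115]
ee_rot: [0.65, 0.76, -0.0, -0.001]
ft_force: [1.5, -0.6, -0.3]
grip_width: 1.0
grasp_force: 0.0
```

{"api": "arm_command", "payload": {
  "plan": [
    {"dp":[-40,-15,0],"spin":0},
    {"dp":[0,0,10],"spin":0},
    {"dp":[0,0,0],"spin":0}
  ]
}}

```text
clock: 17.55
position: [0.5315, -0.2916, 0.4001]
ee_rot: [0.651, 0.759, -0.0, -0.002]
ft_force: [0.0, 1.3, -0.5]
grip_width: 1.002
grasp_force: 0.0
```

```bash
python3 - <<'E'
from h import *
im,C=cam("wrist"); o=manip.get_obs(); print(o["position"],yaw(),o["joint_pos"].round(2))
import pickle; pickle.dump(C,open("w10.pkl","wb")); cv2.imwrite("pics/w10.png",im)
c=proj(C,[.533,-.3,.04]).astype(int); print(c)
x0,y0=max(c[0]-65,0),max(c[1]-90,0); print(x0,y0)
cv2.imwrite("pics/w10b.png",cv2.resize(im[y0:y0+180,x0:x0+130],None,fx=3.3,fy=3.3,interpolation=cv2.INTER_CUBIC))
E
```

```text
[ 0.53220644 -0.29016936  0.40117849] 1.7268700466197338 [ 0.86  0.34 -0.55  1.49  0.18  1.36  0.45]
[253 178]
188 88
```

View pics/w10b.png

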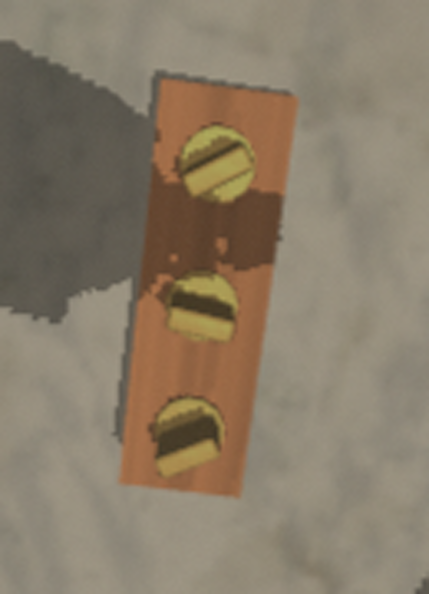

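The stand crop (3.3×, offset 188,88) shows flange centres at (217,162), (203,307) and (189,437). The paddle top strips are centred at about (220,174), (202,320) and (188,455).

```bash
python3 - <<'E'
from h import *
import pickle; C=pickle.load(open("w10.pkl","rb")); W=lambda q,z:toz(C,np.array(q)/3.3+[188,88],z)[:2]*1000
S={1:[(188,183),(245,147),(252,165),(195,201)],2:[(169,303),(236,318),(235,338),(166,322)],3:[(155,460),(217,434),(222,450),(160,476)]}
F={1:(217,162),2:(203,307),3:(189,437)}
for k in S:
    p=[W(q,.064) for q in S[k]]; d=(p[1]-p[0]+p[2]-p[3])/2; w=np.linalg.norm(p[3]-p[0])
    print(k,"top c",np.mean(p,axis=0).round(1),"len",np.linalg.norm(d).round(1),"w",w.round(1),"ang x",np.degrees(np.arctan2(d[1],d[0])).round(1),"flange",W(F[k],.036).round(1))
st=[W(q,.032) for q in[(157,82),(298,98),(240,496),(122,483)]]; print("stand",np.mean(st,axis=0),[x.round(1) for x in st])
E
```

```text
1 top c [ 526.9 -251.2] len 22.5 w 6.4 ang x 40.9 flange [ 525.7 -249.8]
2 top c [ 528.5 -302.2] len 24.4 w 6.9 ang x -4.4 flange [ 528.9 -304.3]
3 top c [ 531.3 -353.4] len 25.0 w 6.6 ang x 33.2 flange [ 531.4 -357.8]
stand [ 528.64550461 -303.55488433] [array([ 500.1, -225.5]), array([ 551.2, -223.2]), array([ 555.9, -381.9]), array([ 507.4, -383.6])]
```

```bash
python3 - <<'E'
from h import *
s=go([.5264,-.2508,.34],.715)
s=go([.5264,-.2508,.213],.715,s)
E
```

```text
[{"dp":[5.7, 0.1, 8.7],"spin":0.145},{"dp":[5.6, -0.8, 8.7],"spin":0.144},{"dp":[5.5, -1.6, 8.8],"spin":0.145},{"dp":[5.2, -2.3, 8.7],"spin":0.144},{"dp":[4.8, -3.1, 8.8],"spin":0.145}]
[{"dp":[4.3, -3.7, 8.7],"spin":0.144},{"dp":[3.7, -4.3, 8.8],"spin":0.145}]
[{"dp":[-0.0, 0.0, 42.3],"spin":-0.0},{"dp":[-0.0, 0.0, 42.3],"spin":-0.0},{"dp":[-0.0, 0.0, 42.4],"spin":-0.0}]
```

{"api": "arm_command", "payload": {
  "plan": [
    {"dp":[6,0,9],"spin":0.145},
    {"dp":[6,-1,9],"spin":0.144},
    {"dp":[5,-2,9],"spin":0.145},
    {"dp":[5,-2,9],"spin":0.144},
    {"dp":[5,-3,9],"spin":0.145}
  ],
  "grip": 0.3
}}

```text
clock: 18.1
position: [0.5283, -0.2603, 0.3575]
ee_rot: [0.877, 0.48, 0.0, -0.0]
ft_force: [0.2, 0.5, -0.1]
grip_width: 0.346
grasp_force: 0.0
```

{"api": "arm_command", "payload": {
  "plan": [
    {"dp":[4,-4,9],"spin":0.144},
    {"dp":[4,-4,9],"spin":0.145},
    {"dp":[0,0,30],"spin":0},
    {"dp":[0,0,30],"spin":0},
    {"dp":[0,0,0],"spin":0}
  ]
}}

```text
clock: 18.6
position: [0.5253, -0.249, 0.2761]
ee_rot: [0.936, 0.351, -0.002, -0.003]
ft_force: [-0.7, 0.8, -0.8]
grip_width: 0.351
grasp_force: 0.0
```

```bash
python3 - <<'E'
from h import *
im,C=cam("wrist"); o=manip.get_obs(); print(o["position"],yaw(),o["grip_width"])
cv2.imwrite("pics/w11.png",im)
go([.5264,-.2508,.213],.715)
E
```

```text
[ 0.52606795 -0.24955069  0.27865015] 0.717098249309235 0.34969482560521026
[{"dp":[-0.3, 0.6, 32.8],"spin":0.001},{"dp":[-0.3, 0.6, 32.9],"spin":0.001}]
```

View pics/w11.png

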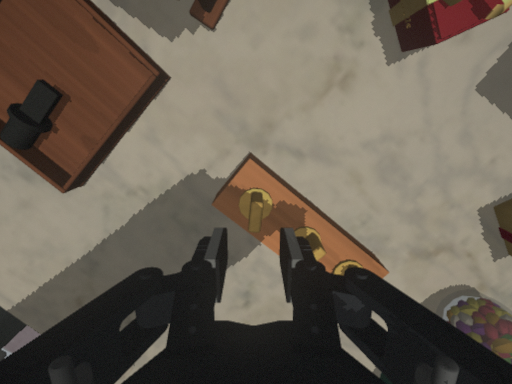

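The screw 1 paddle at (256,210) is upright in the image and centred between the fingers at (215,265) and (297,265). Descending.

{"api": "arm_command", "payload": {
  "plan": [
    {"dp":[0,0.5,30],"spin":0},
    {"dp":[0,0,20],"spin":0},
    {"dp":[0,0,13],"spin":0},
    {"dp":[0,0,0],"spin":0},
    {"dp":[0,0,0],"spin":0}
  ]
}}

```text
clock: 19.15
position: [0.5272, -0.2515, 0.2182]
ee_rot: [0.937, 0.35, 0.001, 0.001]
ft_force: [0.4, -0.5, -0.3]
grip_width: 0.345
grasp_force: 0.0
```

{"api": "arm_command", "payload": {
  "plan": [
    {"dp":[0,0,0],"spin":0},
    {"dp":[0,0,0],"spin":0},
    {"dp":[0,0,0],"spin":0},
    {"dp":[0,0,0],"spin":0},
    {"dp":[0,0,0],"spin":0}
  ],
  "grip": 1,
  "newtons": 60
}}

```text
clock: 19.65
position: [0.5271, -0.2517, 0.2183]
ee_rot: [0.937, 0.35, 0.001, 0.001]
ft_force: [-0.2, -0.8, 7.0]
grip_width: 0.086
grasp_force: 60.5
```

{"api": "arm_command", "payload": {
  "plan": [
    {"dp":[0,0,-10],"spin":0},
    {"dp":[0,0,-25],"spin":0},
    {"dp":[0,0,-40],"spin":0},
    {"dp":[0,0,-40],"spin":0},
    {"dp":[0,0,-40],"spin":0}
  ]
}}

```text
clock: 20.15
position: [0.5262, -0.2513, 0.3742]
ee_rot: [0.937, 0.35, 0.0, 0.0]
ft_force: [0.8, 0.7, -0.9]
grip_width: 0.091
grasp_force: 59.6
```

{"api": "arm_command", "payload": {
  "plan": [
    {"dp":[0,0,0],"spin":0},
    {"dp":[0,0,0],"spin":0}
  ]
}}

```text
clock: 20.35
position: [0.5265, -0.2515, 0.3731]
ee_rot: [0.937, 0.35, 0.001, 0.001]
ft_force: [-0.6, -0.6, -1.3]
grip_width: 0.089
grasp_force: 59.6
```

```bash
python3 - <<'E'
from h import *
im,C=cam("wrist"); o=manip.get_obs(); p=np.array(o["position"]); print(p,yaw(),o["grip_width"])
cv2.imwrite("pics/w12.png",im)
a=.156; O=np.array([.6338,-.0296]); R=np.array([[np.cos(a),np.sin(a)],[-np.sin(a),np.cos(a)]])
for n,y in (("l",.06),("m",0),("r",-.06)): print(n,(O+R.T@[0,y]).round(4))
# project flange top extremes in tool frame
Rt=Ro.from_quat(o["ee_rot"]).as_matrix()
for q in [(14,0),(0,14),(0,-14),(-14,0)]: print(q,proj(C,p+Rt@np.array([q[0]/1e3,q[1]/1e3,.177])).round(1))
hsv=cv2.cvtColor(im,cv2.COLOR_BGR2HSV); sub=hsv[150:300,200:310]
m=((sub[...,0]>18)&(sub[...,0]<32)&(sub[...,1]>110)).astype(np.uint8)
ys,xs=np.nonzero(m); print("brass bbox",xs.min()+200,xs.max()+200,ys.min()+150,ys.max()+150,len(xs))
r=m.sum(1); print([(i+150,int(v),(np.nonzero(m[i])[0].min()+200,np.nonzero(m[i])[0].max()+200)) for i,v in enumerate(r) if v>0][:25:2])
cv2.imwrite("pics/w12b.png",cv2.resize(im[170:290,180:330],(750,600),interpolation=cv2.INTER_CUBIC))
O3=O+R.T@[0,-.06]
go([*O3,.37],1.727)
E
```

```text
[ 0.5262147  -0.25143541  0.37162406] 0.7147829181134757 0.08624100224788338
l [0.6245 0.0297]
m [ 0.6338 -0.0296]
r [ 0.6431 -0.0889]
(14, 0) [250.  216.8]
(0, 14) [273.6 238.8]
(0, -14) [226.5 238.8]
(-14, 0) [250.1 259.8]
brass bbox 232 309 193 279 1590
[(193, 1, (np.int64(287), np.int64(287))), (195, 13, (np.int64(280), np.int64(292))), (197, 18, (np.int64(277), np.int64(294))), (199, 19, (np.int64(276), np.int64(295))), (201, 19, (np.int64(275), np.int64(296))), (203, 22, (np.int64(275), np.int64(296))), (205, 18, (np.int64(275), np.int64(296))), (207, 17, (np.int64(275), np.int64(297))), (209, 19, (np.int64(277), np.int64(297))), (211, 21, (np.int64(250), np.int64(295))), (213, 21, (np.int64(250), np.int64(293))), (215, 22, (np.int64(248), np.int64(290))), (217, 28, (np.int64(244), np.int64(288)))]
[{"dp":[27.8, -6.6, 0.2],"spin":-0.145},{"dp":[28.5, -2.5, 0.2],"spin":-0.145},{"dp":[28.6, 1.6, 0.2],"spin":-0.144},{"dp":[28.0, 5.7, 0.3],"spin":-0.145},{"dp":[26.9, 9.7, 0.2],"spin":-0.144}]
[{"dp":[25.2, 13.5, 0.3],"spin":-0.145},{"dp":[23.0, 17.0, 0.2],"spin":-0.144}]
```

View pics/w12b.png

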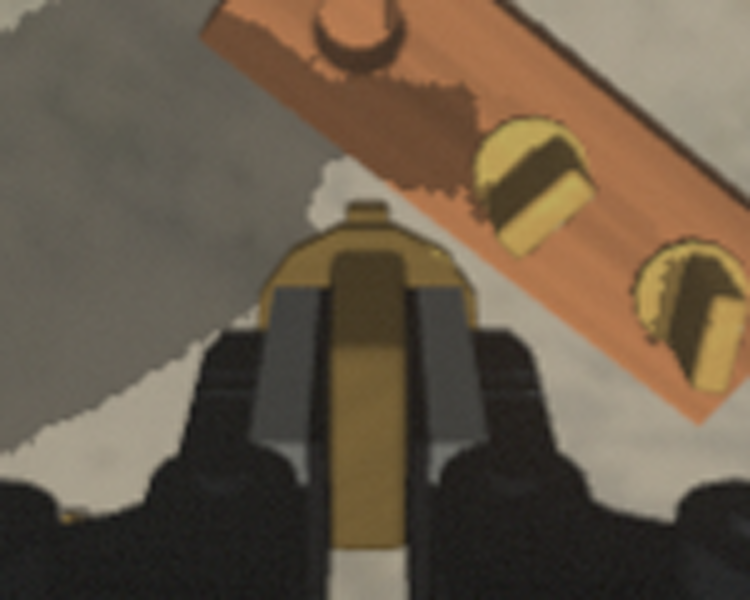

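In the 5× crop, screw 1 is held upright. The flange spans columns 260–475, with its front apex at row 223 and its centre at column 367.

```bash
cat >> h.py <<'E'
def totool(px,ztool):
    """pixel of wrist picture -> tool-frame mm on plane tool z=ztool(m)"""
    p=viewer.camera_params("wrist"); T=np.array(p["T_tool_cam"]); d=T[:3,:3]@np.linalg.inv(K(p))@np.array([px[0],px[1],1.]); c=T[:3,3]
    return ((c+d*(ztool-c[2])/d[2])*1000).round(2)
E
python3 - <<'E'
from h import *
f=lambda x,y:(180+x/5,170+y/5)
print("flange low apex",totool(f(367,223),.1863),"L/R at row 320 (top)",totool(f(260,320),.1823),totool(f(475,320),.1823))
print("lug tip",totool(f(366,203),.2093), "paddle top back edge",totool(f(368,548),.1543),"paddle L/R",totool(f(330,540),.1543),totool(f(406,540),.1543))
E
```

```text
flange low apex [ 11.96   1.35 186.3 ] L/R at row 320 (top) [  0.93 -11.61 182.3 ] [  0.96  14.45 182.3 ]
lug tip [  6.01   1.22 209.3 ] paddle top back edge [-11.83   1.48 154.3 ] paddle L/R [-10.88  -2.48 154.3 ] [-10.87   5.43 154.3 ]
```

```bash
cat >> h.py <<'E'
A=.156; O=np.array([.6338,-.0296]); RL=np.array([[np.cos(A),np.sin(A)],[-np.sin(A),np.cos(A)]])
def rl(x,y): return O+RL.T@np.array([x,y])/1000
def loc(p): return (RL@(np.array(p)[:2]-O)*1000).round(2)
E
python3 - <<'E'
from h import *
s=go([*rl(-1.4,-58.5),.372],1.727)
s=go([*rl(-1.4,-58.5),.32],1.727,s)
E
```

```text
[{"dp":[27.8, -6.9, -0.1],"spin":-0.145},{"dp":[28.5, -2.8, -0.0],"spin":-0.145},{"dp":[28.6, 1.4, -0.1],"spin":-0.144},{"dp":[28.1, 5.4, -0.0],"spin":-0.145},{"dp":[27.0, 9.4, -0.1],"spin":-0.144}]
[{"dp":[25.4, 13.2, -0.0],"spin":-0.145},{"dp":[23.1, 16.8, -0.1],"spin":-0.144}]
[{"dp":[0.0, -0.0, 26.0],"spin":-0.0},{"dp":[0.0, -0.0, 26.0],"spin":-0.0}]
```

{"api": "arm_command", "payload": {
  "plan": [
    {"dp":[28,-7,0],"spin":-0.145},
    {"dp":[28.5,-3,0],"spin":-0.145},
    {"dp":[28.5,1.5,0],"spin":-0.144},
    {"dp":[28,5.5,0],"spin":-0.145},
    {"dp":[27,9.5,0],"spin":-0.144}
  ]
}}

```text
clock: 20.9
position: [0.6091, -0.1335, 0.37]
ee_rot: [0.751, 0.661, -0.001, -0.001]
ft_force: [1.1, -0.1, -0.0]
grip_width: 0.088
grasp_force: 59.6
```

{"api": "arm_command", "payload": {
  "plan": [
    {"dp":[25.5,13,0],"spin":-0.145},
    {"dp":[23,17,0],"spin":-0.144},
    {"dp":[0,0,26],"spin":0},
    {"dp":[0,0,26],"spin":0},
    {"dp":[0,0,0],"spin":0}
  ]
}}

```text
clock: 21.4
position: [0.6405, -0.0877, 0.3144]
ee_rot: [0.65, 0.76, -0.002, -0.004]
ft_force: [-0.4, -0.8, -0.8]
grip_width: 0.089
grasp_force: 59.6
```

{"api": "arm_command", "payload": {
  "plan": [
    {"dp":[0,0,0],"spin":0},
    {"dp":[0,0,0],"spin":0}
  ]
}}

```text
clock: 21.6
position: [0.6422, -0.0878, 0.3209]
ee_rot: [0.65, 0.76, 0.0, 0.001]
ft_force: [-0.2, -0.3, -0.6]
grip_width: 0.091
grasp_force: 59.6
```

```bash
python3 - <<'E'
from h import *
im,C=cam("wrist"); o=manip.get_obs(); p=np.array(o["position"]); print(p,loc(p),"want -1.4 -58.5",yaw(),o["ft_force"])
cv2.imwrite("pics/w13.png",im); import pickle; pickle.dump(C,open("w13.pkl","wb"))
print("slot px",proj(C,[*rl(0,-60),.096]))
cv2.imwrite("pics/w13b.png",cv2.resize(im[170:290,180:330],(750,600),interpolation=cv2.INTER_CUBIC))
go([*rl(-1.4,-58.5),.32],1.727)
E
```

```text
[ 0.6422162  -0.08776295  0.32110534] [ -0.72 -58.76] want -1.4 -58.5 1.7265302224634116 [ 0.59854202  0.04117465 -1.00331731]
slot px [252.48416405 210.91408646]
[{"dp":[0.3, -0.7, 1.1],"spin":-0.0}]
```

{"api": "arm_command", "payload": {
  "plan": [
    {"dp":[0.3,-0.7,8],"spin":0},
    {"dp":[0,0,8],"spin":0},
    {"dp":[0,0,4],"spin":0},
    {"dp":[0,0,4],"spin":0},
    {"dp":[0,0,0],"spin":0}
  ]
}}

```text
clock: 22.15
position: [0.641, -0.0876, 0.2949]
ee_rot: [0.65, 0.76, -0.0, -0.0]
ft_force: [0.7, -0.4, -0.1]
grip_width: 0.091
grasp_force: 59.6
```

{"api": "arm_command", "payload": {
  "plan": [
    {"dp":[0,0,0],"spin":0}
  ]
}}

```text
clock: 22.25
position: [0.6413, -0.0875, 0.2957]
ee_rot: [0.65, 0.76, 0.0, 0.0]
ft_force: [1.1, 0.5, -0.8]
grip_width: 0.09
grasp_force: 59.6
```

{"api": "arm_command", "payload": {
  "plan": [
    {"dp":[0,0,5],"spin":0},
    {"dp":[0,0,4],"spin":0},
    {"dp":[0,0,3],"spin":0},
    {"dp":[0,0,1.5],"spin":0},
    {"dp":[0,0,0],"spin":0}
  ]
}}

```text
clock: 22.75
position: [0.6413, -0.0874, 0.2831]
ee_rot: [0.65, 0.76, -0.0, 0.0]
ft_force: [-3.2, -0.1, 8.3]
grip_width: 0.09
grasp_force: 60.8
```

{"api": "arm_command", "payload": {
  "plan": [
    {"dp":[0,0,0.5],"spin":0},
    {"dp":[0,0,0],"spin":0}
  ]
}}

```text
clock: 22.95
position: [0.6413, -0.0874, 0.2831]
ee_rot: [0.65, 0.76, -0.0, 0.0]
ft_force: [-4.9, -0.2, 11.3]
grip_width: 0.09
grasp_force: 61.4
```

{"api": "arm_command", "payload": {
  "plan": [
    {"dp":[-1,0,-0.7],"spin":0},
    {"dp":[-0.5,0,0],"spin":-0.143},
    {"dp":[0,0,0],"spin":-0.143},
    {"dp":[0,0,0],"spin":-0.143},
    {"dp":[0,0,0],"spin":-0.143}
  ]
}}

```text
clock: 23.45
position: [0.6418, -0.0889, 0.2833]
ee_rot: [0.406, 0.914, 0.0, 0.001]
ft_force: [-0.6, -0.1, 3.2]
grip_width: 0.09
grasp_force: 60.3
```

{"api": "arm_command", "payload": {
  "plan": [
    {"dp":[0,0,0],"spin":-0.143},
    {"dp":[0,0,0],"spin":-0.143},
    {"dp":[0,0,0],"spin":-0.143},
    {"dp":[0,0,0],"spin":-0.143},
    {"dp":[0,-0.5,0],"spin":-0.143}
  ]
}}

```text
clock: 23.95
position: [0.6417, -0.0892, 0.2833]
ee_rot: [0.061, 0.998, 0.0, 0.001]
ft_force: [1.2, 0.3, 3.7]
grip_width: 0.085
grasp_force: 60.3
```

{"api": "arm_command", "payload": {
  "plan": [
    {"dp":[0,-0.5,0],"spin":-0.143},
    {"dp":[0,-0.4,0],"spin":-0.141},
    {"dp":[0,0,0],"spin":0},
    {"dp":[0,0,0],"spin":0}
  ]
}}

```text
clock: 24.35
position: [0.6417, -0.0902, 0.2833]
ee_rot: [-0.078, 0.997, 0.0, 0.001]
ft_force: [0.1, 0.8, 5.3]
grip_width: 0.087
grasp_force: 60.5
```

```bash
python3 - <<'E'
from h import *
im,C=cam("wrist"); o=manip.get_obs(); p=np.array(o["position"]); print(p,loc(p),yaw(),A+np.pi,o["ft_force"],o["torque"],o["joint_pos"][6])
cv2.imwrite("pics/w14.png",im)
E
```

```text
[ 0.64166521 -0.09017302  0.2833013 ] [ -1.64 -61.06] -2.9855885446077823 3.2975926535897933 [ 0.76452781 -0.34227757  6.46392922] [ 0.16661197 -0.0211019   0.02850629] 1.460741291500458
```

Screw 1 is home and turned. I'll release it and fetch screw 2.

{"api": "arm_command", "payload": {
  "plan": [
    {"dp":[0,0,0],"spin":0},
    {"dp":[0,0,0],"spin":0},
    {"dp":[0,0,0],"spin":0}
  ],
  "grip": 0.3
}}

```text
clock: 24.7
position: [0.6412, -0.0904, 0.2821]
ee_rot: [-0.078, 0.997, -0.0, -0.0]
ft_force: [0.7, 0.5, 0.1]
grip_width: 0.345
grasp_force: 0.0
```

{"api": "arm_command", "payload": {
  "plan": [
    {"dp":[0,0,-15],"spin":0},
    {"dp":[0,0,-35],"spin":0},
    {"dp":[0,0,-40],"spin":0},
    {"dp":[0,0,-10],"spin":0},
    {"dp":[0,0,0],"spin":0}
  ]
}}

```text
clock: 25.2
position: [0.6416, -0.0899, 0.3853]
ee_rot: [-0.078, 0.997, -0.001, 0.002]
ft_force: [0.2, -0.3, -1.2]
grip_width: 0.346
grasp_force: 0.0
```

```bash
python3 - <<'E'
from h import *
im,C=cam("wrist"); o=manip.get_obs(); p=np.array(o["position"]); print(p,yaw(),o["grip_width"])
cv2.imwrite("pics/w15.png",im); import pickle; pickle.dump(C,open("w15.pkl","wb"))
print([(np.round(d["position"],3).tolist(),loc(d["position"]).tolist(),round(d["score"],2)) for d in finder.find_in("wrist","screw_a")[:4]])
c=proj(C,[*rl(0,-60),.11]).astype(int); print(c)
s=go([.5287,-.3033,.34],3.065)
s=go([.5287,-.3033,.25],3.065,s)
E
```

```text
[ 0.64125134 -0.09026857  0.38321862] -2.985517252104556 0.3505591544828273
[([0.524, -0.299, 0.05], [-150.14, -249.2], 0.83), ([0.64, -0.092, 0.098], [-3.9, -62.76], 0.75), ([0.531, -0.348, 0.039], [-151.15, -298.74], 0.63)]
[255 191]
[{"dp":[24.0, -32.1, 7.0],"spin":0.039},{"dp":[22.7, -33.1, 7.0],"spin":0.039},{"dp":[21.4, -33.9, 7.0],"spin":0.039},{"dp":[20.1, -34.7, 7.0],"spin":0.039},{"dp":[18.8, -35.5, 7.0],"spin":0.038}]
[{"dp":[17.4, -36.1, 6.9],"spin":0.039}]
[{"dp":[-0.0, -0.0, 45.0],"spin":-0.0},{"dp":[-0.0, -0.0, 45.0],"spin":-0.0}]
```

{"api": "arm_command", "payload": {
  "plan": [
    {"dp":[24,-32,7],"spin":0.039},
    {"dp":[22.5,-33,7],"spin":0.039},
    {"dp":[21.5,-34,7],"spin":0.039},
    {"dp":[20,-34.5,7],"spin":0.039},
    {"dp":[19,-35.5,7],"spin":0.038}
  ]
}}

```text
clock: 25.8
position: [0.5462, -0.2688, 0.3456]
ee_rot: [0.02, 1.0, 0.0, -0.001]
ft_force: [0.7, 0.1, 0.1]
grip_width: 0.345
grasp_force: 0.0
```

{"api": "arm_command", "payload": {
  "plan": [
    {"dp":[17.5,-36,7],"spin":0.039},
    {"dp":[0,0,30],"spin":0},
    {"dp":[0,0,30],"spin":0},
    {"dp":[0,0,0],"spin":0},
    {"dp":[0,0,0],"spin":0}
  ]
}}

```text
clock: 26.3
position: [0.5286, -0.3024, 0.28]
ee_rot: [0.038, 0.999, 0.001, -0.001]
ft_force: [0.8, -0.1, -0.0]
grip_width: 0.351
grasp_force: 0.0
```

```bash
python3 - <<'E'
from h import *
im,C=cam("wrist"); o=manip.get_obs(); p=np.array(o["position"]); print(p,yaw(),o["grip_width"])
cv2.imwrite("pics/w16.png",im)
hsv=cv2.cvtColor(im,cv2.COLOR_BGR2HSV); u,v=proj(C,[.5287,-.3033,.064]).astype(int); print(u,v)
m=((hsv[...,0]>19)&(hsv[...,0]<34)&(hsv[...,1]>100)).astype(np.uint8); k=np.zeros_like(m); k[v-28:v+28,u-25:u+25]=m[v-28:v+28,u-25:u+25]
cs,_=cv2.findContours(k,cv2.RETR_EXTERNAL,cv2.CHAIN_APPROX_NONE)
for c in cs:
    if cv2.contourArea(c)>30: r=cv2.minAreaRect(c); print(r,cv2.boundingRect(c))
go([.5287,-.3033,.218],3.065)
E
```

```text
[ 0.52914458 -0.30240301  0.28115799] 3.0655406938381224 0.3493633604526512
252 213
((253.260009765625, 205.6800079345703), (33.39999771118164, 34.80000305175781), 53.13010025024414) (235, 185, 32, 42)
[{"dp":[0.2, -0.5, 31.6],"spin":0.0},{"dp":[0.2, -0.4, 31.6],"spin":0.001}]
```

{"api": "arm_command", "payload": {
  "plan": [
    {"dp":[0.4,-0.9,30],"spin":0},
    {"dp":[0,0,20],"spin":0},
    {"dp":[0,0,13],"spin":0},
    {"dp":[0,0,0],"spin":0},
    {"dp":[0,0,0],"spin":0}
  ]
}}

```text
clock: 26.85
position: [0.5289, -0.3035, 0.2187]
ee_rot: [0.038, 0.999, -0.0, 0.001]
ft_force: [-0.1, -0.5, 1.0]
grip_width: 0.35
grasp_force: 0.0
```

{"api": "arm_command", "payload": {
  "plan": [
    {"dp":[0,0,0],"spin":0},
    {"dp":[0,0,0],"spin":0},
    {"dp":[0,0,0],"spin":0},
    {"dp":[0,0,0],"spin":0},
    {"dp":[0,0,0],"spin":0}
  ],
  "grip": 1,
  "newtons": 60
}}

```text
clock: 27.35
position: [0.5289, -0.3037, 0.2189]
ee_rot: [0.038, 0.999, -0.001, 0.001]
ft_force: [-1.2, 0.9, 7.5]
grip_width: 0.086
grasp_force: 60.5
```

{"api": "arm_command", "payload": {
  "plan": [
    {"dp":[0,0,-10],"spin":0},
    {"dp":[0,0,-25],"spin":0},
    {"dp":[0,0,-40],"spin":0},
    {"dp":[0,0,-40],"spin":0},
    {"dp":[0,0,-40],"spin":0}
  ]
}}

```text
clock: 27.85
position: [0.5281, -0.3033, 0.3748]
ee_rot: [0.038, 0.999, -0.0, 0.0]
ft_force: [0.6, -1.1, 0.3]
grip_width: 0.088
grasp_force: 59.5
```

{"api": "arm_command", "payload": {
  "plan": [
    {"dp":[0,0,0],"spin":0},
    {"dp":[0,0,0],"spin":0}
  ]
}}

```text
clock: 28.05
position: [0.5283, -0.3035, 0.3737]
ee_rot: [0.038, 0.999, -0.001, 0.001]
ft_force: [0.7, -0.0, -1.1]
grip_width: 0.09
grasp_force: 59.6
```

```bash
cat >> h.py <<'E'
def shift(new,ref="pics/w12.png"):
    """in-hand shift of flange (px, col/row) against the reference picture"""
    a=cv2.imread(ref); e=lambda i:cv2.cvtColor(i,cv2.COLOR_BGR2GRAY)
    def m(i):
        h=cv2.cvtColor(i,cv2.COLOR_BGR2HSV); return (((h[...,0]>17)&(h[...,0]<34)&(h[...,1]>100))*255).astype(np.uint8)
    t=m(a)[208:235,230:277]; r=cv2.matchTemplate(m(new)[195:250,215:292],t,cv2.TM_CCOEFF_NORMED)
    _,s,_,l=cv2.minMaxLoc(r); k=m(new)
    rows=[(v,np.nonzero(k[v,225:282])[0]+225) for v in range(203,240,3)]
    print("shift px",l[0]-15,l[1]-13,"score",round(s,2),[(v,int(x.min()),int(x.max())) for v,x in rows if len(x)])
E
python3 - <<'E'
from h import *
im,C=cam("wrist"); o=manip.get_obs(); p=np.array(o["position"]); print(p,yaw(),o["grip_width"]); cv2.imwrite("pics/w17.png",im)
shift(cv2.imread("pics/w12.png")); shift(im)
E
```

```text
[ 0.52802769 -0.30356078  0.37227963] 3.0647518511432796 0.08472761922021052
shift px 0 0 score 1.0 [(203, 275, 281), (206, 275, 281), (209, 276, 281), (212, 250, 281), (215, 248, 281), (218, 241, 281), (221, 237, 269), (224, 235, 271), (227, 233, 273), (230, 232, 274), (233, 232, 274), (236, 247, 260), (239, 246, 260)]
shift px 0 -5 score 0.75 [(206, 250, 256), (209, 250, 257), (212, 242, 265), (215, 238, 268), (218, 235, 271), (221, 234, 273), (224, 233, 274), (227, 231, 275), (230, 232, 275), (233, 232, 274), (236, 245, 262), (239, 246, 261)]
```

```bash
python3 - <<'E'
from h import *
s=go([*rl(-1.4,-1.5),.374],1.727)
s=go([*rl(-1.4,-1.5),.322],1.727,s)
E
```

```text
[{"dp":[-8.3, 27.9, -0.2],"spin":0.134},{"dp":[-4.5, 28.8, -0.2],"spin":0.134},{"dp":[-0.6, 29.2, -0.2],"spin":0.134},{"dp":[3.2, 29.0, -0.2],"spin":0.134},{"dp":[7.1, 28.3, -0.2],"spin":0.134}]
[{"dp":[10.8, 27.1, -0.1],"spin":0.134},{"dp":[14.3, 25.4, -0.2],"spin":0.133},{"dp":[17.6, 23.3, -0.1],"spin":0.134},{"dp":[20.5, 20.7, -0.2],"spin":0.133},{"dp":[23.1, 17.8, -0.1],"spin":0.134}]
[{"dp":[0.0, -0.0, 26.0],"spin":-0.0},{"dp":[0.0, -0.0, 26.0],"spin":-0.0}]
```

{"api": "arm_command", "payload": {
  "plan": [
    {"dp":[-8.5,28,0],"spin":0.134},
    {"dp":[-4.5,29,0],"spin":0.134},
    {"dp":[-0.5,29,0],"spin":0.134},
    {"dp":[3,29,0],"spin":0.134},
    {"dp":[7,28.5,0],"spin":0.134}
  ]
}}

```text
clock: 28.6
position: [0.5809, -0.1664, 0.3708]
ee_rot: [0.367, 0.93, -0.0, -0.001]
ft_force: [0.5, 0.9, 0.3]
grip_width: 0.09
grasp_force: 59.6
```

{"api": "arm_command", "payload": {
  "plan": [
    {"dp":[11,27,0],"spin":0.134},
    {"dp":[14.5,25.5,0],"spin":0.133},
    {"dp":[17.5,23,0],"spin":0.134},
    {"dp":[20.5,21,0],"spin":0.133},
    {"dp":[23,18,0],"spin":0.134}
  ]
}}

```text
clock: 29.1
position: [0.6334, -0.0302, 0.3707]
ee_rot: [0.652, 0.758, -0.001, -0.001]
ft_force: [-0.2, -0.4, -0.3]
grip_width: 0.088
grasp_force: 59.6
```

{"api": "arm_command", "payload": {
  "plan": [
    {"dp":[0,0,26],"spin":0},
    {"dp":[0,0,24],"spin":0},
    {"dp":[0,0,0],"spin":0},
    {"dp":[0,0,0],"spin":0}
  ]
}}

```text
clock: 29.5
position: [0.6332, -0.0313, 0.3218]
ee_rot: [0.65, 0.76, -0.001, -0.001]
ft_force: [0.5, -0.3, 0.1]
grip_width: 0.086
grasp_force: 59.6
```

```bash
python3 - <<'E'
from h import *
o=manip.get_obs(); p=np.array(o["position"]); print(p,loc(p),"want -1.4 -1.5",yaw(),o["ft_force"])
go([*rl(-1.4,-1.5),.30],1.727)
E
```

```text
[ 0.63318634 -0.03132785  0.32178066] [-0.87 -1.61] want -1.4 -1.5 1.7267552834954634 [ 0.54591443 -0.30328631  0.05761245]
[{"dp":[0.1, -0.5, 21.8],"spin":-0.0}]
```

{"api": "arm_command", "payload": {
  "plan": [
    {"dp":[0,-0.5,8],"spin":0},
    {"dp":[0,0,8],"spin":0},
    {"dp":[0,0,5],"spin":0},
    {"dp":[0,0,4],"spin":0},
    {"dp":[0,0,0],"spin":0}
  ]
}}

```text
clock: 30.0
position: [0.6328, -0.0313, 0.2968]
ee_rot: [0.65, 0.76, -0.0, -0.0]
ft_force: [0.1, -1.3, -0.7]
grip_width: 0.085
grasp_force: 59.6
```

{"api": "arm_command", "payload": {
  "plan": [
    {"dp":[0,0,0],"spin":0}
  ]
}}

```text
clock: 30.1
position: [0.633, -0.0312, 0.2975]
ee_rot: [0.65, 0.76, 0.0, 0.0]
ft_force: [-0.7, 0.7, -0.5]
grip_width: 0.084
grasp_force: 59.6
```

{"api": "arm_command", "payload": {
  "plan": [
    {"dp":[0,0,5],"spin":0},
    {"dp":[0,0,4],"spin":0},
    {"dp":[0,0,3],"spin":0},
    {"dp":[0,0,2],"spin":0},
    {"dp":[0,0,0.5],"spin":0}
  ]
}}

```text
clock: 30.6
position: [0.633, -0.0311, 0.2837]
ee_rot: [0.65, 0.76, -0.0, 0.0]
ft_force: [-3.9, -1.2, 10.3]
grip_width: 0.09
grasp_force: 60.9
```

{"api": "arm_command", "payload": {
  "plan": [
    {"dp":[0,0,0.5],"spin":0},
    {"dp":[0,0,0],"spin":0}
  ]
}}

```text
clock: 30.8
position: [0.633, -0.0311, 0.2837]
ee_rot: [0.65, 0.76, -0.0, 0.0]
ft_force: [-4.3, -0.1, 10.1]
grip_width: 0.088
grasp_force: 61.2
```

{"api": "arm_command", "payload": {
  "plan": [
    {"dp":[1,0,-0.8],"spin":0},
    {"dp":[0.5,0,0],"spin":0.143},
    {"dp":[0,0,0],"spin":0.143},
    {"dp":[0,0,0],"spin":0.143},
    {"dp":[0,0,0],"spin":0.143}
  ]
}}

```text
clock: 31.3
position: [0.6329, -0.0296, 0.2838]
ee_rot: [0.839, 0.543, 0.0, 0.0]
ft_force: [-1.6, 0.0, 4.8]
grip_width: 0.087
grasp_force: 60.2
```

{"api": "arm_command", "payload": {
  "plan": [
    {"dp":[0,0,0],"spin":0.143},
    {"dp":[0,0,0],"spin":0.143},
    {"dp":[0,0,0],"spin":0.143},
    {"dp":[0,0,0],"spin":0.143},
    {"dp":[0,-0.5,0],"spin":0.143}
  ]
}}

```text
clock: 31.8
position: [0.6322, -0.0284, 0.2838]
ee_rot: [0.976, 0.216, -0.0, -0.0]
ft_force: [-4.7, 2.4, 6.6]
grip_width: 0.088
grasp_force: 60.5
```

{"api": "arm_command", "payload": {
  "plan": [
    {"dp":[0,-0.5,0],"spin":0.143},
    {"dp":[0,-0.4,0],"spin":0.141},
    {"dp":[0,0,0],"spin":0},
    {"dp":[0,0,0],"spin":0}
  ]
}}

```text
clock: 32.2
position: [0.6319, -0.0276, 0.2838]
ee_rot: [0.997, 0.078, -0.0, -0.0]
ft_force: [-4.3, 0.5, 6.4]
grip_width: 0.087
grasp_force: 60.5
```

{"api": "arm_command", "payload": {
  "plan": [
    {"dp":[0,0,0],"spin":0},
    {"dp":[0,0,0],"spin":0},
    {"dp":[0,0,0],"spin":0}
  ],
  "grip": 0.3
}}

```text
clock: 32.5
position: [0.6321, -0.0286, 0.2831]
ee_rot: [0.997, 0.078, 0.0, 0.0]
ft_force: [0.1, -0.1, -0.4]
grip_width: 0.352
grasp_force: 0.0
```

{"api": "arm_command", "payload": {
  "plan": [
    {"dp":[0,0,-15],"spin":0},
    {"dp":[0,0,-35],"spin":0},
    {"dp":[0,0,-40],"spin":0},
    {"dp":[0,0,-10],"spin":0},
    {"dp":[0,0,0],"spin":0}
  ]
}}

```text
clock: 33.0
position: [0.6325, -0.0284, 0.3864]
ee_rot: [0.997, 0.078, 0.002, 0.0]
ft_force: [0.0, 0.4, -0.5]
grip_width: 0.349
grasp_force: 0.0
```

```bash
python3 - <<'E'
from h import *
im,C=cam("wrist"); o=manip.get_obs(); p=np.array(o["position"]); print(p,yaw(),o["grip_width"])
cv2.imwrite("pics/w18.png",im); import pickle; pickle.dump(C,open("w18.pkl","wb"))
print([(np.round(d["position"],3).tolist(),loc(d["position"]).tolist(),round(d["score"],2)) for d in finder.find_in("wrist","screw_a")[:4]])
s=go([.5313,-.3555,.34],.58)
s=go([.5313,-.3555,.28],.58,s)
E
```

```text
[ 0.63211099 -0.02845048  0.3841187 ] 0.15573418518116497 0.3465106921606009
[([0.637, -0.026, 0.101], [3.56, 2.68], 0.64), ([0.533, -0.354, 0.046], [-149.61, -305.06], 0.59), ([0.65, -0.008, 0.093], [19.54, 18.69], 0.19)]
[{"dp":[-18.8, 38.4, 5.3],"spin":-0.053},{"dp":[-20.8, 37.4, 5.3],"spin":-0.053},{"dp":[-22.7, 36.2, 5.4],"spin":-0.053},{"dp":[-24.6, 35.0, 5.3],"spin":-0.053},{"dp":[-26.4, 33.6, 5.4],"spin":-0.053}]
[{"dp":[-28.2, 32.2, 5.3],"spin":-0.053},{"dp":[-29.8, 30.6, 5.4],"spin":-0.053},{"dp":[-31.4, 29.1, 5.3],"spin":-0.053}]
[{"dp":[0.0, -0.0, 30.0],"spin":-0.0},{"dp":[0.0, -0.0, 30.0],"spin":-0.0}]
```

{"api": "arm_command", "payload": {
  "plan": [
    {"dp":[-19,38,5],"spin":-0.053},
    {"dp":[-21,37.5,5],"spin":-0.053},
    {"dp":[-22.5,36,5],"spin":-0.053},
    {"dp":[-24.5,35,5],"spin":-0.053},
    {"dp":[-26.5,33.5,5],"spin":-0.053}
  ]
}}

```text
clock: 33.6
position: [0.5677, -0.2338, 0.3563]
ee_rot: [0.978, 0.21, -0.001, -0.001]
ft_force: [0.3, 0.0, 0.0]
grip_width: 0.352
grasp_force: 0.0
```

{"api": "arm_command", "payload": {
  "plan": [
    {"dp":[-28,32,6],"spin":-0.053},
    {"dp":[-30,30.5,6],"spin":-0.053},
    {"dp":[-31.5,29,6],"spin":-0.053},
    {"dp":[0,0,30],"spin":0},
    {"dp":[0,0,30],"spin":0}
  ]
}}

```text
clock: 34.1
position: [0.5296, -0.3564, 0.278]
ee_rot: [0.959, 0.284, -0.001, -0.0]
ft_force: [0.0, 1.1, -0.9]
grip_width: 0.351
grasp_force: 0.0
```

{"api": "arm_command", "payload": {
  "plan": [
    {"dp":[0,0,0],"spin":0},
    {"dp":[0,0,0],"spin":0}
  ]
}}

```text
clock: 34.3
position: [0.5308, -0.3543, 0.2796]
ee_rot: [0.958, 0.286, -0.001, -0.001]
ft_force: [1.0, -1.0, 0.4]
grip_width: 0.35
grasp_force: 0.0
```

```bash
python3 - <<'E'
from h import *
im,C=cam("wrist"); o=manip.get_obs(); p=np.array(o["position"]); print(p,yaw(),o["grip_width"])
cv2.imwrite("pics/w19.png",im)
hsv=cv2.cvtColor(im,cv2.COLOR_BGR2HSV); u,v=proj(C,[.5313,-.3555,.064]).astype(int); print(u,v)
m=((hsv[...,0]>19)&(hsv[...,0]<34)&(hsv[...,1]>100)).astype(np.uint8); k=np.zeros_like(m); k[v-28:v+28,u-25:u+25]=m[v-28:v+28,u-25:u+25]
cs,_=cv2.findContours(k,cv2.RETR_EXTERNAL,cv2.CHAIN_APPROX_NONE)
for c in cs:
    if cv2.contourArea(c)>30: print(cv2.boundingRect(c))
for i in range(v-28,v+28,4): x=np.nonzero(k[i])[0]; print((i,int(x.min()),int(x.max())) if len(x) else '',end=' ')
go([.5313,-.3555,.218],.58)
E
```

```text
[ 0.53131208 -0.35437296  0.28093641] 0.5803919978984263 0.3495098155549972
254 215
(237, 188, 33, 43)
 (191, 243, 263) (195, 241, 266) (199, 246, 268) (203, 238, 269) (207, 241, 267) (211, 243, 266) (215, 246, 262) (219, 248, 255) (223, 248, 254) (227, 248, 257)    [{"dp":[-0.3, 0.5, 31.5],"spin":0.0},{"dp":[-0.3, 0.4, 31.4],"spin":0.0}]
```

{"api": "arm_command", "payload": {
  "plan": [
    {"dp":[-0.6,0.5,30],"spin":0},
    {"dp":[0,0,20],"spin":0},
    {"dp":[0,0,12.5],"spin":0},
    {"dp":[0,0,0],"spin":0},
    {"dp":[0,0,0],"spin":0}
  ]
}}

```text
clock: 34.85
position: [0.5313, -0.3554, 0.2191]
ee_rot: [0.958, 0.286, 0.001, 0.001]
ft_force: [1.0, -0.4, 0.5]
grip_width: 0.348
grasp_force: 0.0
```

{"api": "arm_command", "payload": {
  "plan": [
    {"dp":[0,0,0],"spin":0},
    {"dp":[0,0,0],"spin":0},
    {"dp":[0,0,0],"spin":0},
    {"dp":[0,0,0],"spin":0},
    {"dp":[0,0,0],"spin":0}
  ],
  "grip": 1,
  "newtons": 60
}}

```text
clock: 35.35
position: [0.5313, -0.3556, 0.2194]
ee_rot: [0.958, 0.286, 0.001, 0.001]
ft_force: [-0.5, 1.4, 6.7]
grip_width: 0.086
grasp_force: 60.5
```

{"api": "arm_command", "payload": {
  "plan": [
    {"dp":[0,0,-10],"spin":0},
    {"dp":[0,0,-25],"spin":0},
    {"dp":[0,0,-40],"spin":0},
    {"dp":[0,0,-40],"spin":0},
    {"dp":[0,0,-40],"spin":0}
  ]
}}

```text
clock: 35.85
position: [0.5305, -0.3551, 0.3752]
ee_rot: [0.958, 0.286, 0.0, 0.0]
ft_force: [0.6, -0.6, -0.5]
grip_width: 0.085
grasp_force: 59.8
```

{"api": "arm_command", "payload": {
  "plan": [
    {"dp":[0,0,0],"spin":0},
    {"dp":[0,0,0],"spin":0}
  ]
}}

```text
clock: 36.05
position: [0.5308, -0.3553, 0.3743]
ee_rot: [0.958, 0.286, 0.001, 0.001]
ft_force: [0.5, 0.7, -1.4]
grip_width: 0.086
grasp_force: 59.8
```

```bash
python3 - <<'E'
from h import *
im,C=cam("wrist"); o=manip.get_obs(); p=np.array(o["position"]); print(p,yaw(),o["grip_width"]); cv2.imwrite("pics/w20.png",im)
shift(im)
E
```

```text
[ 0.53050291 -0.35527013  0.37274468] 0.5798243279469543 0.0845568586191048
shift px 0 0 score 0.93 [(212, 250, 256), (215, 246, 259), (218, 240, 265), (221, 237, 269), (224, 235, 271), (227, 233, 273), (230, 232, 274), (233, 232, 274), (236, 247, 260), (239, 246, 260)]
```

```bash
python3 - <<'E'
from h import *
s=go([*rl(-1.4,61.5),.374],1.727)
E
```

```text
[{"dp":[32.1, -30.3, -0.1],"spin":-0.127},{"dp":[35.7, -26.0, -0.1],"spin":-0.128},{"dp":[38.7, -21.2, -0.2],"spin":-0.127},{"dp":[41.1, -16.1, -0.1],"spin":-0.128},{"dp":[42.8, -10.8, -0.2],"spin":-0.127}]
[{"dp":[43.8, -5.2, -0.1],"spin":-0.128},{"dp":[44.1, 0.4, -0.2],"spin":-0.127},{"dp":[43.7, 5.9, -0.1],"spin":-0.128},{"dp":[42.5, 11.5, -0.2],"spin":-0.127}]
```

{"api": "arm_command", "payload": {
  "plan": [
    {"dp":[32,-30.5,0],"spin":-0.127},
    {"dp":[35.5,-26,0],"spin":-0.128},
    {"dp":[38.5,-21,0],"spin":-0.127},
    {"dp":[41,-16,0],"spin":-0.128},
    {"dp":[43,-11,0],"spin":-0.127}
  ]
}}

```text
clock: 36.6
position: [0.5814, -0.1392, 0.3714]
ee_rot: [0.819, 0.574, -0.001, -0.001]
ft_force: [0.5, 0.7, -0.7]
grip_width: 0.09
grasp_force: 59.7
```

{"api": "arm_command", "payload": {
  "plan": [
    {"dp":[44,-5,0],"spin":-0.128},
    {"dp":[44,0.5,0],"spin":-0.127},
    {"dp":[43.5,6,0],"spin":-0.128},
    {"dp":[42.5,11.5,0],"spin":-0.127},
    {"dp":[0,0,25],"spin":0}
  ]
}}

```text
clock: 37.1
position: [0.6234, 0.0385, 0.3493]
ee_rot: [0.645, 0.765, 0.003, -0.0]
ft_force: [-0.8, 0.2, -0.8]
grip_width: 0.087
grasp_force: 59.7
```

{"api": "arm_command", "payload": {
  "plan": [
    {"dp":[0,0,25],"spin":0},
    {"dp":[0,0,0],"spin":0},
    {"dp":[0,0,0],"spin":0}
  ]
}}

```text
clock: 37.4
position: [0.6229, 0.0301, 0.3222]
ee_rot: [0.65, 0.76, -0.001, -0.001]
ft_force: [0.8, -0.2, -0.5]
grip_width: 0.086
grasp_force: 59.7
```

```bash
python3 - <<'E'
from h import *
o=manip.get_obs(); p=np.array(o["position"]); print(p,loc(p),"want -1.4 61.5",yaw(),o["ft_force"])
go([*rl(-1.4,61.5),.30],1.727)
E
```

```text
[0.62286919 0.0301107  0.32217405] [-1.52 60.68] want -1.4 61.5 1.726586049898072 [ 0.84434543 -0.24734801 -0.46267887]
[{"dp":[0.8, 0.1, 22.2],"spin":-0.0}]
```

{"api": "arm_command", "payload": {
  "plan": [
    {"dp":[0.8,0,8],"spin":0},
    {"dp":[0,0,8],"spin":0},
    {"dp":[0,0,5],"spin":0},
    {"dp":[0,0,4],"spin":0},
    {"dp":[0,0,0],"spin":0}
  ]
}}

```text
clock: 37.9
position: [0.6228, 0.0311, 0.2971]
ee_rot: [0.65, 0.76, -0.0, -0.0]
ft_force: [-0.4, 0.1, -0.0]
grip_width: 0.087
grasp_force: 59.7
```

{"api": "arm_command", "payload": {
  "plan": [
    {"dp":[0,0,0],"spin":0}
  ]
}}

```text
clock: 38.0
position: [0.623, 0.0312, 0.2978]
ee_rot: [0.65, 0.76, 0.0, 0.0]
ft_force: [0.3, 0.8, -0.2]
grip_width: 0.09
grasp_force: 59.7
```

{"api": "arm_command", "payload": {
  "plan": [
    {"dp":[0,0,5],"spin":0},
    {"dp":[0,0,4],"spin":0},
    {"dp":[0,0,3],"spin":0},
    {"dp":[0,0,2],"spin":0},
    {"dp":[0,0,0.5],"spin":0}
  ]
}}

```text
clock: 38.5
position: [0.6231, 0.0313, 0.2841]
ee_rot: [0.65, 0.76, 0.0, 0.0]
ft_force: [-4.6, -1.2, 11.2]
grip_width: 0.086
grasp_force: 61.3
```

{"api": "arm_command", "payload": {
  "plan": [
    {"dp":[0,0,0.5],"spin":0},
    {"dp":[0,0,0],"spin":0}
  ]
}}

```text
clock: 38.7
position: [0.6231, 0.0313, 0.2841]
ee_rot: [0.65, 0.76, 0.0, 0.0]
ft_force: [-5.3, -0.8, 10.5]
grip_width: 0.087
grasp_force: 61.5
```

Seated. Now the turn, release, and retreat to a checking view.

{"api": "arm_command", "payload": {
  "plan": [
    {"dp":[-1,0,-0.8],"spin":0},
    {"dp":[-0.5,0,0],"spin":-0.143},
    {"dp":[0,0,0],"spin":-0.143},
    {"dp":[0,0,0],"spin":-0.143},
    {"dp":[0,0,0],"spin":-0.143}
  ]
}}

```text
clock: 39.2
position: [0.6236, 0.0299, 0.2843]
ee_rot: [0.406, 0.914, 0.0, 0.001]
ft_force: [-0.6, -0.2, 4.9]
grip_width: 0.086
grasp_force: 60.3
```

{"api": "arm_command", "payload": {
  "plan": [
    {"dp":[0,0,0],"spin":-0.143},
    {"dp":[0,0,0],"spin":-0.143},
    {"dp":[0,0,0],"spin":-0.143},
    {"dp":[0,0,0],"spin":-0.143},
    {"dp":[0,-0.5,0],"spin":-0.143}
  ]
}}

```text
clock: 39.7
position: [0.6235, 0.0295, 0.2844]
ee_rot: [0.061, 0.998, 0.0, 0.001]
ft_force: [-0.3, 0.3, 4.0]
grip_width: 0.088
grasp_force: 60.3
```

{"api": "arm_command", "payload": {
  "plan": [
    {"dp":[0,-0.5,0],"spin":-0.143},
    {"dp":[0,-0.4,0],"spin":-0.141},
    {"dp":[0,0,0],"spin":0},
    {"dp":[0,0,0],"spin":0}
  ]
}}

```text
clock: 40.1
position: [0.6234, 0.0285, 0.2844]
ee_rot: [-0.078, 0.997, 0.0, 0.001]
ft_force: [-0.0, 0.2, 5.9]
grip_width: 0.088
grasp_force: 60.5
```

{"api": "arm_command", "payload": {
  "plan": [
    {"dp":[0,0,0],"spin":0},
    {"dp":[0,0,0],"spin":0},
    {"dp":[0,0,0],"spin":0}
  ],
  "grip": 0.3
}}

```text
clock: 40.4
position: [0.6229, 0.0282, 0.2833]
ee_rot: [-0.078, 0.997, -0.0, -0.0]
ft_force: [-0.1, 0.2, 0.1]
grip_width: 0.348
grasp_force: 0.0
```

{"api": "arm_command", "payload": {
  "plan": [
    {"dp":[0,0,-15],"spin":0},
    {"dp":[0,0,-35],"spin":0},
    {"dp":[0,0,-40],"spin":0},
    {"dp":[0,0,-30],"spin":0},
    {"dp":[0,0,0],"spin":0}
  ]
}}

```text
clock: 40.9
position: [0.6235, 0.0293, 0.4093]
ee_rot: [-0.078, 0.997, -0.0, 0.004]
ft_force: [-0.1, 0.8, 0.0]
grip_width: 0.346
grasp_force: 0.0
```

{"api": "arm_command", "payload": {
  "plan": [
    {"dp":[30,-20,0],"spin":0},
    {"dp":[30,-20,0],"spin":0},
    {"dp":[30,-20,0],"spin":0},
    {"dp":[0,0,0],"spin":0},
    {"dp":[0,0,0],"spin":0}
  ]
}}

```text
clock: 41.4
position: [0.5431, -0.0456, 0.4039]
ee_rot: [-0.077, 0.997, -0.001, 0.0]
ft_force: [-0.2, 0.2, 0.3]
grip_width: 0.349
grasp_force: 0.0
```

```bash
python3 - <<'E'
from h import *
im,C=cam("wrist"); o=manip.get_obs(); p=np.array(o["position"]); print(p,yaw(),o["clock"])
cv2.imwrite("pics/w21.png",im); import pickle; pickle.dump(C,open("w21.pkl","wb"))
print([(np.round(d["position"],3).tolist(),loc(d["position"]).tolist(),round(d["score"],2)) for d in finder.find_in("wrist","screw_a")[:4]])
for y in(60,0,-60): print(y,proj(C,[*rl(0,y),.1]).round(0),proj(C,[*rl(-12,y),.128]).round(0),proj(C,[*rl(12,y),.128]).round(0))
t=proj(C,[.47,-.07,.02]).round(0); print("tray",t)
cv2.imwrite("pics/w21b.png",cv2.resize(im,(800,600),interpolation=cv2.INTER_CUBIC))
E
```

```text
[ 0.54351887 -0.0446367   0.40391326] -2.9854729999102894 41.45
[([0.63, -0.029, 0.099], [-3.38, 1.04], 0.57)]
60 [309. 262.] [315. 266.] [313. 286.]
0 [256. 262.] [256. 266.] [256. 286.]
-60 [202. 262.] [197. 266.] [198. 286.]
tray [244. 107.]
```

View pics/w21b.png

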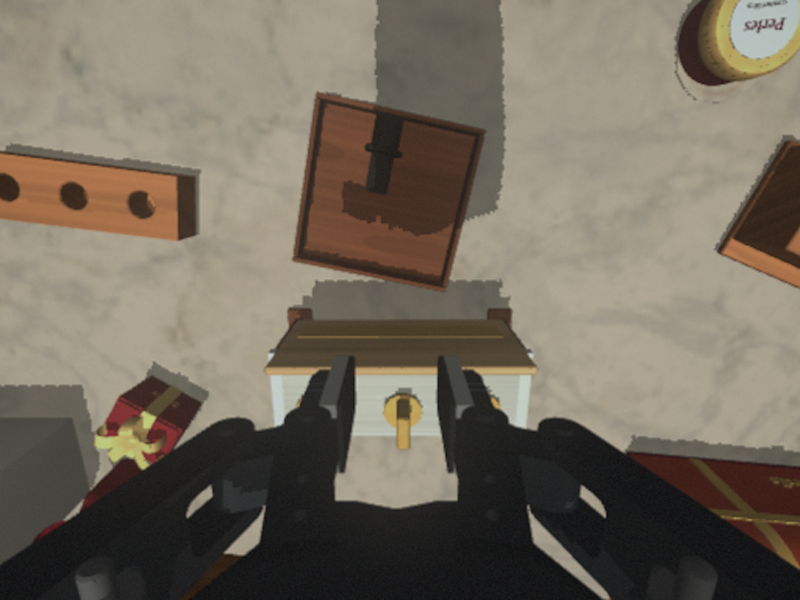

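The tray at (390,190) holds the bung. The middle screw at (403,410) is home and turned square, but the end screws are hidden by the fingers. I'll shift for one numeric check of them.

{"api": "arm_command", "payload": {
  "plan": [
    {"dp":[-40,0,0],"spin":0},
    {"dp":[-40,0,0],"spin":0},
    {"dp":[-30,0,0],"spin":0},
    {"dp":[0,0,0],"spin":0},
    {"dp":[0,0,0],"spin":0}
  ]
}}

```text
clock: 42.0
position: [0.6527, -0.0258, 0.4027]
ee_rot: [-0.079, 0.997, 0.001, -0.0]
ft_force: [0.7, 0.5, -0.0]
grip_width: 0.35
grasp_force: 0.0
```

```bash
python3 - <<'E'
from h import *
im,C=cam("wrist"); print(manip.get_obs()["position"]); cv2.imwrite("pics/w22.png",im)
hsv=cv2.cvtColor(im,cv2.COLOR_BGR2HSV); m=((hsv[...,0]>17)&(hsv[...,0]<34)&(hsv[...,1]>90)).astype(np.uint8)
for y in(60,0,-60):
    exp=[proj(C,[*rl(x,y+w),z]) for x in(-12,12) for w in(-4.5,4.5) for z in (.1,.128)]
    fl=[proj(C,[*(rl(14*np.cos(t),y+14*np.sin(t))),.1]) for t in np.linspace(0,6.28,24)]
    h=cv2.convexHull(np.array(fl+exp,np.float32)); bb=cv2.boundingRect(h)
    x0,y0,w,hh=bb; k=np.zeros_like(m); k[y0-8:y0+hh+8,x0-8:x0+w+8]=m[y0-8:y0+hh+8,x0-8:x0+w+8]
    n,lab,st,ce=cv2.connectedComponentsWithStats(k); j=1+np.argmax(st[1:,4])
    print(y,"expected bbox",bb,"seen",st[j]); 
    # paddle axis: bright ridge in top strip
    print("  rows",[(int(v),int(np.nonzero(lab[v]==j)[0].min()),int(np.nonzero(lab[v]==j)[0].max())) for v in range(st[j][1],st[j][1]+st[j][3],4) if (lab[v]==j).any()], "paddle axis px",proj(C,[*rl(-12,y),.128]).round(0),proj(C,[*rl(12,y),.128]).round(0))
E
```

```text
[ 0.65215169 -0.02634588  0.40313862]
60 expected bbox (298, 151, 28, 33) seen [297 153  27  32 555]
  rows [(153, 308, 314), (157, 301, 320), (161, 298, 323), (165, 298, 323), (169, 297, 323), (173, 299, 320), (177, 303, 320), (181, 310, 320)] paddle axis px [319. 158.] [317. 184.]
0 expected bbox (238, 151, 29, 33) seen [241 153  27  32 593]
  rows [(153, 251, 257), (157, 245, 263), (161, 242, 266), (165, 241, 267), (169, 242, 266), (173, 244, 265), (177, 247, 261), (181, 250, 258)] paddle axis px [252. 158.] [252. 183.]
-60 expected bbox (178, 150, 29, 34) seen [178 152  27  32 518]
  rows [(152, 191, 191), (156, 181, 200), (160, 179, 203), (164, 178, 204), (168, 179, 204), (172, 181, 203), (176, 181, 199), (180, 181, 190)] paddle axis px [186. 157.] [187. 183.]
```

All three screws match their expected outlines within about 2 mm, with the paddles square.

```bash
python3 -c "
from h import *
print(manip.hand_in())"
```

```text
the job is handed in; nothing more can be done
None
```

The job is handed in: the one bung present (middle slot) is in the parts tray, the panel is on the rail with its slots in line, and all three thumbscrews are home and locked; the tin and ballotin were left alone, and the judge's verdict was not returned.

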